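# Give two single-speed hubs their own sprockets and spacers

### The job

The two hubs standing in the axle clamps carry each other's sprocket, and the tall spacer was left over. Change them over: the large sprocket goes right down to the shoulder of the long-bodied hub with the tall spacer on top of it, and the small sprocket right down to the shoulder of the short-bodied hub with the short spacer on top. The rubber mat has room for parts you need to lay down on the way; leave the jar, the chain and the oil bottle where they are.

Things in the scene. Friction and masses are not known exactly. Their poses are not given: they have to be found in the camera images.
- sprocket_large_center (a point): Large sprocket: dark steel, 15 teeth, 67 mm over the teeth, a toothed plate 4 mm thick on a collar 42 mm in diameter and 10 mm high (plate 3 mm above the collar's underside), hole 37 mm. Point: on its axis, 5 mm above its underside, in the middle of the plate; z is its axis. At the start alone on the short-bodied hub.
- sprocket_small_center (a point): Small sprocket: like the large one but with 12 teeth, 55 mm over the teeth. Same 10 mm collar, plate and 37 mm hole. Point: on its axis, 5 mm above its underside; z is its axis. At the start at the bottom on the long-bodied hub, under the short spacer.
- spacer_tall_center (a point): Tall spacer: plain bare aluminium ring, outside 44 mm, hole 37 mm, 24 mm high. Point: on its axis, 12 mm above its underside; z is its axis. At the start lying flat on the mat, towards the mat's +y end.
- spacer_short_center (a point): Short spacer: plain bare aluminium ring, outside 44 mm, hole 37 mm, 10 mm high. Point: on its axis, 5 mm above its underside; z is its axis. At the start on top of the small sprocket.
- hub_long_seat (a point): Long-bodied, small-flanged bicycle hub upright and fixed in a grey axle clamp (base 86 x 64 mm). Point: on its vertical axis, on the 40 mm round shoulder where the lowest part rests, 90 mm above the bench; z up. From there a splined body, 33 mm in diameter, rises 35 mm, then a blunt cone and axle end 11 mm more. Upper spoke flange: 46 mm in diameter, 11 mm below the point.
- hub_short_seat (a point): Short-bodied, large-flanged bicycle hub upright and fixed in a grey axle clamp (base 86 x 64 mm). Point: on its vertical axis, on the 40 mm round shoulder where the lowest part rests, 90 mm above the bench; z up. From there a splined body, 33 mm in diameter, rises 21 mm, then a blunt cone and axle end 11 mm more. Upper spoke flange: 59 mm in diameter, 11 mm below the point.
- mat_top (a point): Black rubber mat lying flat on the bench, 130 x 235 x 3 mm, finely ribbed, bare but for the tall spacer at its +y end: free room for parts laid down on the way. Point: centre of its upper face (3 mm above the bench); x is along its 130 mm side, away from the robot, y along its 235 mm side, z up.
- bolt_jar: Green jar with a broad white lid, 66 mm in diameter, 90 mm high, standing loose on the bench; to be left alone. It and the two hubs share three places in any order: left of the vice, behind it, and to the right of the open cardboard box (fixed, 130 mm high, right of the vice). Origin: centre of its underside, z up.
- chain: Flat coil of bicycle chain, about 75 mm across and 8 mm high, lying loose on the bench, left of the tail of the big bench vice (fixed at the middle front of the bench, 175 mm high: carry parts over it higher than that); to be left alone. Origin: centre of its underside.
- oil: Black oil bottle, 47 mm in diameter, 155 mm high, standing loose on the bench in front of the mat, nearer the robot; to be left alone. Origin: centre of its underside, z up.
There are look-alikes about, which are no part of the job. Leave any red look-alike of the part that bears sprocket_large_center alone.

How it is judged:
By the outcome, as a careful person would: the job done as asked, in the order asked, and still so for the second after the job is handed in, with the robot touching nothing.
It also fails if it takes over 141 s, if anything falls off the work surface, if the arm or the gripper's body presses on something with over 40 N, if the wrist force passes 120 N, or if a joint passes its speed limit or range.

### The arm

A 7-joint arm with a two-finger parallel gripper is mounted at the origin on a cart in front of the work surface, level with it; the furniture and walls round the work are solid. World frame = base frame: x ahead of the robot, y to its left, z up, the work surface at z = 0. Lengths are in m, angles in rad, forces in N, time in s.
With the tool pointing down it reaches from about 0.425 to 0.925 m from the base axis. Payload 6.8 kg.
Tool frame: the origin (TCP) lies on the mounting face of the last link; the fingertips stand 173 mm ahead of it and the grasp point (between the pads) lies 155 mm ahead of it; y points along the fingers, x is the direction in which the jaws open and shut, and the axes are right-handed (so a half turn about y gives the same grasp; the last joint's range is limited). The gripper opens to 85 mm and grips with 20 to 120 N. Pads are 22 mm wide; open, the fingers measure 114 mm over their backs; the gripper's body (76 mm by 85 mm) begins 54 mm behind the grasp point. The pads swing forward as they close: fully open they stand 13 mm farther back than shut.
Start: joints at [1.045, 0.477, 0.022, 1.555, -0.011, 1.109, -0.083], TCP at [0.274, -0.617, 0.405] pointing down, gripper open.
Joint ranges: [-2.96, 2.96], [-0.34, 2.1], [-1.41, 1.46], [0.24, 2.44], [-1.37, 4.51], [0.17, 1.92], [-2.96, 2.96]. Speed limits (rad/s): [2.39, 2.39, 3.14, 3.14, 3.14, 3.14, 3.14].

### API

Orientations are given as a rotation vector (axis times angle).
In Python, from bench import r gives the robot as it stands.
- The arm moves only by the tool step_arm, never from a script. Its arguments are lists of equal length, an entry for each row: "xyz": the shift along the tool's x, y, z scaled (see below), a list of three; "rotation": the turn, a rotation vector about the tool's x, y, z scaled (see below), a list of three. A call has 1 to 20 rows; each row is the pose to reach, as a shift and turn from the pose measured when the call began, along the tool's axes at that moment; what a row does not reach only later rows make up. The controller multiplies each number of a shift by 30 cm and each number of a turn by 90 degrees. A row lasts 1/8 s, in which the tool goes at most 62.5 mm and 10.7 degrees, less where a joint would pass 70% of its speed; a pose out of reach is approached as far as the arm can. A call with a number of a shift or a turn outside -1 to 1 is refused whole. A call with a gripper value outside its range is refused whole. "grip" is the closure, from 0 (fully open) to 1 (shut), set as the call begins (left out, the last holds). The fingers move at their own pace and stop on an object; "force" is the grip in N (left out, the last holds). Time passes only in rows, so rows that repeat a pose let the fingers close. It gives the time, the measured TCP pose, the force and the opening at its end, in the units of the state.
- r.get_obs(): the state, without advancing time (a new reading comes with each control period).
- r.grab_frame(name): name is "side" or "top" or "wrist"; returns a dict with "pixels" (400x640x3 uint8, red, green, blue), "fx", "fy", "cx", "cy" (pixels), "position" and "attitude" of the camera in the world; the wrist camera has in their place "mount" (4x4, takes a point from camera to tool coordinates, whose origin is the TCP and whose axes are the tool frame's). Camera axes: x right, y down, z forward; pixel columns grow to the right and rows downward; lengths in m; the calibration is good to about 2 mm. A picture is of the moment at which its call begins: read the wrist's pose just before it. There is no depth.
- r.hand_in(): hands the job in, once; it reports no verdict.
The state is a dict: "clock": time; "joints": joint angles; "qvel": joint speeds; "tau": joint torques, N m; "tcp_pos": TCP position; "orientation": TCP orientation; "contact_force": force on the tool from outside, world axes, zero at the start; "moment": the same for the moment, N m; "grip_width": finger opening in m.
Only numpy, scipy, OpenCV 4.12 (cv2) and the standard library are available. Lean on these libraries where they do the work, as an engineer would, in place of code of your own. Each camera call takes 0.05 s, during which the arm holds its last target.

## Working session

There is one attempt and no reset: what is moved stays moved. The work goes in short steps, Python scripts to look and compute and a tool call to move; the robot and the scene stay as the last step left them, time stands still between calls to the robot, and variables do not carry over. Pictures are saved under pics/ and viewed, and the job is handed in when it is done.

Besides the shell and the picture viewer there is one more tool, called after "Call:" as name(argument=value, ...) on one line, values as JSON. step_arm: Moves the arm, as the interface text tells. Its arguments: {"type":"object","properties":{"xyz":{"type":"array"},"rotation":{"type":"array"},"grip":{"type":"number"},"force":{"type":"number"}},"required":["xyz","rotation"]}

```bash
ls; mkdir -p pics; cat > h.py <<'E'
import numpy as np, cv2
from scipy.spatial.transform import Rotation as R
from bench import r
def cam(name):
    o=r.get_obs(); f=r.grab_frame(name)
    K=np.array([[f['fx'],0,f['cx']],[0,f['fy'],f['cy']],[0,0,1]])
    if name=='wrist':
        M=np.array(f['mount']); T=np.eye(4); T[:3,:3]=R.from_rotvec(o['orientation']).as_matrix(); T[:3,3]=o['tcp_pos']
        C=T@M
    else:
        C=np.eye(4); a=np.array(f['attitude']); 
        C[:3,:3]=a if a.shape==(3,3) else R.from_rotvec(a).as_matrix()
        C[:3,3]=f['position']
    return f['pixels'],K,C
def save(name,fn,crop=None,scale=1):
    p,K,C=cam(name); np.savez('pics/'+fn+'.npz',p=p,K=K,C=C)
    cv2.imwrite('pics/'+fn+'.png',p[:,:,::-1]); return p,K,C
def load(fn):
    d=np.load('pics/'+fn+'.npz'); return d['p'],d['K'],d['C']
def crop(fn,x0,y0,x1,y1,s,out):
    p=load(fn)[0][y0:y1,x0:x1,::-1]; cv2.imwrite('pics/'+out+'.png',cv2.resize(p,None,fx=s,fy=s,interpolation=cv2.INTER_CUBIC))
def ray(fn,u,v,z):
    p,K,C=load(fn); d=C[:3,:3]@np.linalg.solve(K,[u,v,1]); t=(z-C[2,3])/d[2]; return C[:3,3]+t*d
def proj(fn,P):
    p,K,C=load(fn); P=np.atleast_2d(P); q=(P-C[:3,3])@C[:3,:3]; q=q@K.T; return q[:,:2]/q[:,2:]
E
python3 - <<'E'
from h import *
f=r.grab_frame('top'); print({k:v for k,v in f.items() if k!='pixels'})
f=r.grab_frame('wrist'); print({k:v for k,v in f.items() if k!='pixels'})
for n in ['top','side','wrist']: save(n,n+'0')
print(r.get_obs())
E
```

```text
pics
{'fx': 422.73161181057975, 'fy': 422.73161181057975, 'cx': 317.9908742336229, 'cy': 206.19366936231455, 'position': array([0.17923731, 0.02288208, 1.54852676]), 'attitude': array([-2.04050376,  2.17821542, -0.23305379])}
{'fx': 349.0790985429391, 'fy': 349.0790985429391, 'cx': 322.41076295788247, 'cy': 197.48815358372005, 'mount': array([[ 9.99998625e-01, -1.49930942e-03,  7.08555814e-04,
        -9.88248956e-04],
       [-1.13566911e-03, -3.07819209e-01,  9.51444189e-01,
         3.11417141e-02],
       [-1.20840215e-03, -9.51443686e-01, -3.07820488e-01,
         7.80820687e-02],
       [ 0.00000000e+00,  0.00000000e+00,  0.00000000e+00,
         1.00000000e+00]])}
{'clock': 0.25, 'joints': array([ 1.0448816 ,  0.47742104,  0.02237548,  1.55586481, -0.01150475,
        1.1092742 , -0.0831003 ]), 'qvel': array([ 0.00094356, -0.00469253,  0.00141312, -0.00189513, -0.0004746 ,
       -0.00124257, -0.00185487]), 'tau': array([-9.79866786e-05, -5.95869470e+01,  1.60516251e+00, -2.81031704e+01,
        1.23315354e-02,  6.70752153e-03, -2.86017251e-05]), 'tcp_pos': array([ 0.27385522, -0.61683818,  0.40422832]), 'orientation': array([-1.37794796,  0.89672012, -0.895518  ]), 'contact_force': array([-0.36109385, -0.32077709, -0.56020149]), 'moment': array([-0.0130825 , -0.04248341,  0.02277896]), 'grip_width': 0.0855765453548719}
```

View pics/top0.png

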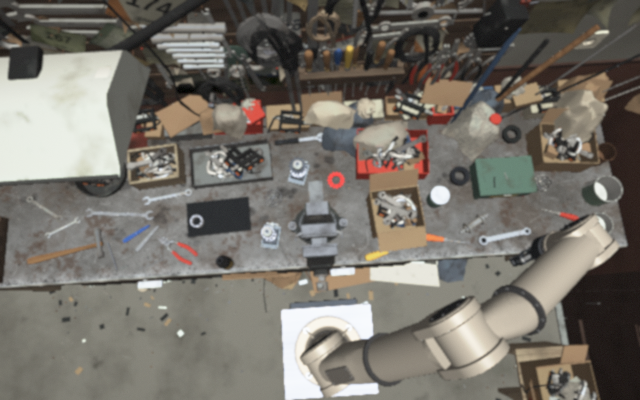

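View pics/side0.png

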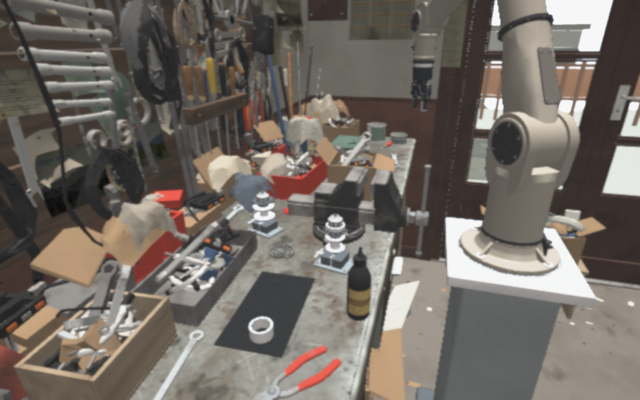

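View pics/wrist0.png

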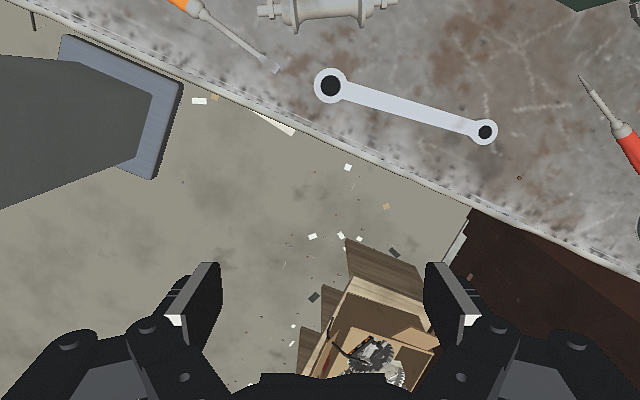

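```bash
python3 - <<'E'
from h import *
o=r.get_obs(); print(R.from_rotvec(o['orientation']).as_matrix().round(3))
for n in ['top0','side0','wrist0']: print(n,load(n)[2].round(3))
E
```

```text
[[ 0.406 -0.     0.914]
 [-0.914  0.001  0.406]
 [-0.001 -1.    -0.   ]]
top0 [[-0.065 -0.975  0.213  0.179]
 [-0.998  0.064 -0.012  0.023]
 [-0.002 -0.213 -0.977  1.549]
 [ 0.     0.     0.     1.   ]]
side0 [[-0.96  -0.102  0.259  0.226]
 [-0.278  0.385 -0.88   0.932]
 [-0.01  -0.917 -0.398  0.51 ]
 [ 0.     0.     0.     1.   ]]
wrist0 [[ 0.405 -0.87  -0.282  0.345]
 [-0.914 -0.385 -0.125 -0.584]
 [ 0.     0.308 -0.951  0.373]
 [ 0.     0.     0.     1.   ]]
```

```bash
python3 - <<'E'
from h import *
crop('side0',230,170,390,330,5,'c1'); crop('top0',180,140,380,260,4,'c2')
E
```

```text
(no output)
```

View pics/c1.png

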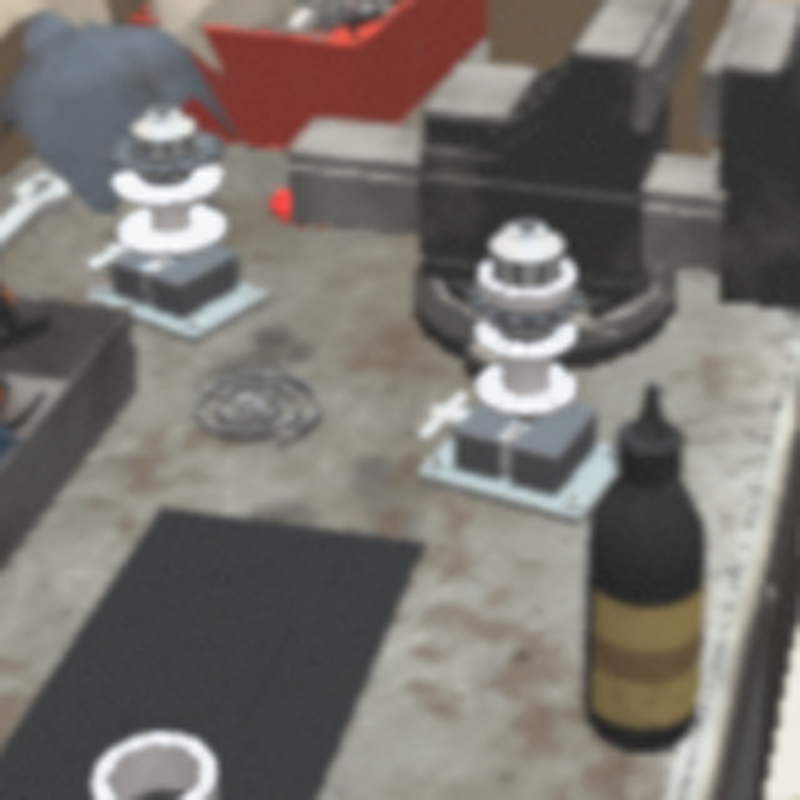

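View pics/c2.png

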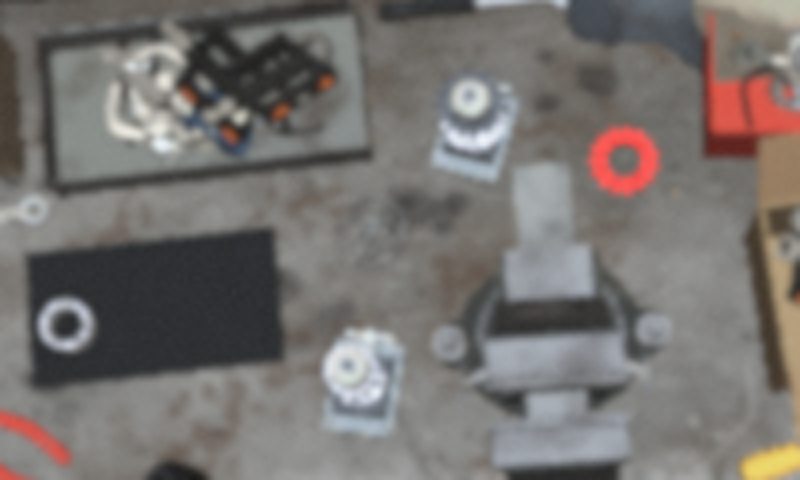

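```bash
python3 - <<'E'
from h import *
print('long tip', ray('top0',180+348/4,140+366/4,.134), 'base', ray('top0',180+362/4,140+390/4,.0))
print('short tip', ray('top0',180+470/4,140+96/4,.12))
print('tall spacer', ray('top0',180+66/4,140+325/4,.027))
for n,c in [('mat',[(30,255),(273,231),(283,357),(35,385)])]:
    for u,v in c: print(n,ray('top0',180+u/4,140+v/4,.003).round(3))
print('red',ray('top0',180+623/4,140+160/4,.005),'jar',ray('top0',440,196,.09),'vice tail',ray('top0',316,182,.1))
# side ray
for (u,v) in [(230+527/5,170+222/5),(230+163/5,170+115/5)]:
    print(ray('side0',u,v,.134),ray('side0',u,v,.12))
print(ray('side0',230+650/5,170+390/5,.155))
E
```

```text
long tip [0.41107296 0.18286648 0.134     ] base [0.40983107 0.18601205 0.        ]
short tip [0.64735537 0.06731361 0.12      ]
tall spacer [0.48330484 0.45081107 0.027     ]
mat [0.557 0.491 0.003]
mat [0.565 0.263 0.003]
mat [0.445 0.257 0.003]
mat [0.434 0.486 0.003]
red [ 0.61221675 -0.07023168  0.005     ] jar [ 0.50540152 -0.4298346   0.09      ] vice tail [0.58281267 0.00603032 0.1       ]
[0.41308552 0.18105718 0.134     ] [0.42004739 0.15311768 0.12      ]
[0.63001598 0.10556439 0.134     ] [0.64505356 0.07481451 0.12      ]
[0.32484759 0.34760199 0.155     ]
```

```bash
cat >> h.py <<'E'
RT=np.array([[1,0,0],[0,0,1],[0,-1,0.]])
def go(*pts):
    "print scaled tool shift/rot numbers for target TCP points (world), with standard attitude"
    o=r.get_obs(); R0=R.from_rotvec(o['orientation']).as_matrix(); p0=np.array(o['tcp_pos'])
    rot=R.from_matrix(R0.T@RT).as_rotvec()/(np.pi/2)
    print('clk',round(o['clock'],2),'p',p0.round(4),'F',np.round(o['contact_force'],1),'w',round(o['grip_width'],4),'rot',rot.round(3))
    for p in pts:
        d=np.array(p)-p0; print(p,'->',(R0.T@d/.3).round(4).tolist(),'dist',np.linalg.norm(d).round(3))
E
python3 -c "
from h import *
go((.45,-.33,.42),(.5,-.05,.42),(.411,.183,.41))"
```

```text
clk 0.25 p [ 0.2739 -0.6168  0.4042] F [-0.4 -0.3 -0.6] w 0.0856 rot [-0.    -0.734 -0.   ]
(0.45, -0.33, 0.42) -> [-0.6357, -0.0521, 0.9246] dist 0.337
(0.5, -0.05, 0.42) -> [-1.4211, -0.0515, 1.4556] dist 0.61
(0.411, 0.183, 0.41) -> [-2.2513, -0.0174, 1.4996] dist 0.812
```

Call:
step_arm(xyz=[[-0.63,-0.05,0.92],[-0.63,-0.05,0.92],[-0.63,-0.05,0.92],[-0.63,-0.05,0.92],[-0.63,-0.05,0.92],[-0.63,-0.05,0.92]], rotation=[[0,-0.1,0],[0,-0.2,0],[0,-0.3,0],[0,-0.4,0],[0,-0.5,0],[0,-0.6,0]], grip=0, force=40)

```text
clock: 1.0
tcp_pos: [0.4518, -0.3278, 0.4199]
orientation: [-1.563, 0.156, -0.157]
contact_force: [-0.3, -0.4, 0.1]
grip_width: 0.0852
```

```bash
python3 -c "
from h import *
go((.5,-.05,.42),(.411,.183,.41)); print(r.get_obs()['joints'].round(2))"
```

```text
clk 1.0 p [ 0.4518 -0.3278  0.4199] F [-0.3 -0.4  0.1] w 0.0852 rot [-0.001 -0.127  0.001]
(0.5, -0.05, 0.42) -> [-0.0255, 0.0013, 0.9396] dist 0.282
(0.411, 0.183, 0.41) -> [-0.4699, 0.0357, 1.6422] dist 0.513
[ 0.75  0.29 -0.29  1.81  0.09  1.06  0.23]
```

Call:
step_arm(xyz=[[-0.01,0,0.3],[-0.02,0,0.6],[-0.025,0,0.94],[-0.025,0,0.94],[-0.025,0,0.94]], rotation=[[0,-0.1,0],[0,-0.127,0],[0,-0.127,0],[0,-0.127,0],[0,-0.127,0]])

```text
clock: 1.62
tcp_pos: [0.5002, -0.0464, 0.4208]
orientation: [-1.569, -0.005, 0.002]
contact_force: [0.6, -1.0, -0.1]
grip_width: 0.0856
```

```bash
python3 -c "
from h import *
go((.411,.183,.41)); print(r.get_obs()['joints'].round(2))"
```

```text
clk 1.62 p [ 0.5002 -0.0464  0.4208] F [ 0.6 -1.  -0.1] w 0.0856 rot [-0.001  0.003  0.001]
(0.411, 0.183, 0.41) -> [-0.2944, 0.037, 0.7658] dist 0.246
[ 0.41  0.21 -0.5   1.92  0.12  1.04 -0.14]
```

Call:
step_arm(xyz=[[-0.295,0.037,0.766],[-0.295,0.037,0.766],[-0.295,0.037,0.766],[-0.295,0.037,0.766],[-0.295,0.037,0.766],[-0.295,0.037,0.766]], rotation=[[0,0.003,0],[0,0.003,0],[0,0.003,0],[0,0.003,0],[0,0.003,0],[0,0.003,0]])

```text
clock: 2.38
tcp_pos: [0.4109, 0.1826, 0.41]
orientation: [-1.569, -0.001, -0.002]
contact_force: [-0.5, -0.1, 0.1]
grip_width: 0.0854
```

```bash
python3 -c "
from h import *
go((.411,.183,.41)); print(r.get_obs()['joints'].round(2)); save('wrist','w1')"
```

```text
clk 2.38 p [0.4109 0.1826 0.41  ] F [-0.5 -0.1  0.1] w 0.0854 rot [-0.001 -0.     0.001]
(0.411, 0.183, 0.41) -> [0.0002, -0.0002, 0.0012] dist 0.0
[ 0.08  0.15 -0.69  2.03  0.12  1.   -0.67]
```

View pics/w1.png

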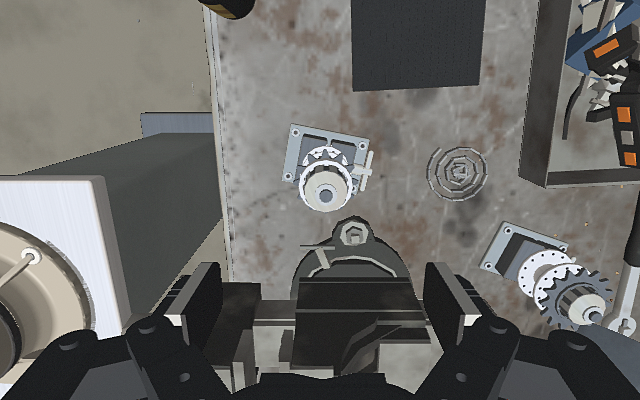

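```bash
python3 -c "
from h import *
crop('w1',270,130,390,220,6,'c3')
crop('w1',480,220,640,340,5,'c4')"
```

```text
(no output)
```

View pics/c3.png

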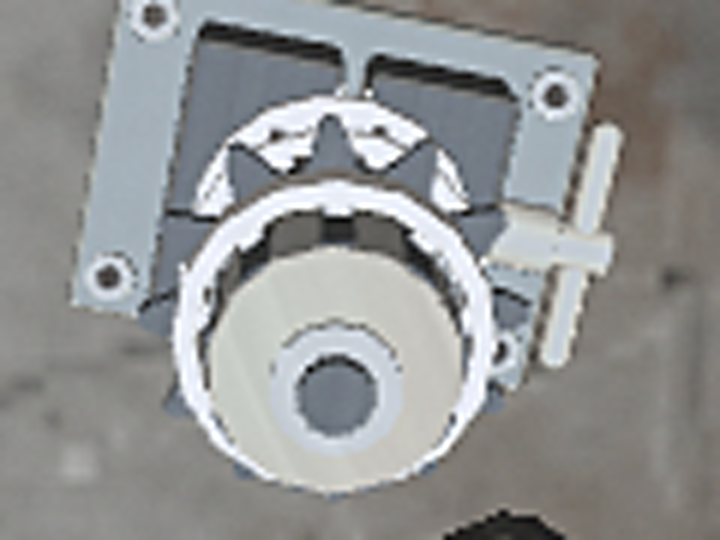

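View pics/c4.png

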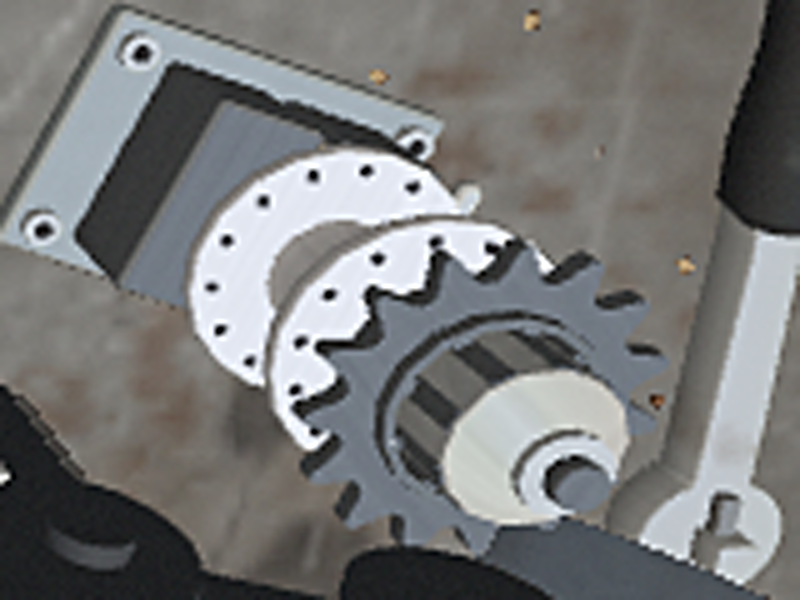

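```bash
python3 -c "
from h import *
print('long tip',ray('w1',270+335/6,130+396/6,.136))
print('spacer',ray('w1',270+333/6,130+335/6,.110), 'flange46', ray('w1',270+330/6,130+ (95/6+ 0),.079))
print('short tip', ray('w1',480+578/5,220+483/5,.122), 'sprk', ray('w1',480+480/5,220+410/5,.097))
P=np.array([[.411,.183,z] for z in (.136,.11,.09)]); print(proj('w1',P))
"
```

```text
long tip [0.41282474 0.18486854 0.136     ]
spacer [0.41284618 0.18514944 0.11      ] flange46 [0.41270068 0.21211314 0.079     ]
short tip [0.64796227 0.06977035 0.122     ] sprk [0.64876987 0.06733925 0.097     ]
[[323.3364867  198.43823612]
 [323.19720423 188.41366083]
 [323.1057375  181.83052713]]
```

```bash
python3 -c "
from h import *
f=r.grab_frame('wrist'); M=np.array(f['mount'])
for Y in (.155,.16,.165,.173):
  for z in (-.011,.011):
    q=(np.array([-.0427,Y,z])-M[:3,3])@M[:3,:3]; print(Y,z,f['fx']*q[0]/q[2]+f['cx'],f['fy']*q[1]/q[2]+f['cy'])
crop('w1',150,240,260,340,6,'c5')"
```

```text
0.155 -0.011 222.82593919625955 312.02006159703865
0.155 0.011 217.89497732172472 265.0331821530776
0.16 -0.011 225.9746399632913 304.82195382510724
0.16 0.011 221.35560678440925 259.050409401539
0.165 -0.011 228.93039220529184 298.0649372778969
0.165 0.011 224.594478437776 253.4510138920119
0.173 -0.011 233.30046187968406 288.0747112086291
0.173 0.011 229.36602571995473 245.20191257379346
```

View pics/c5.png

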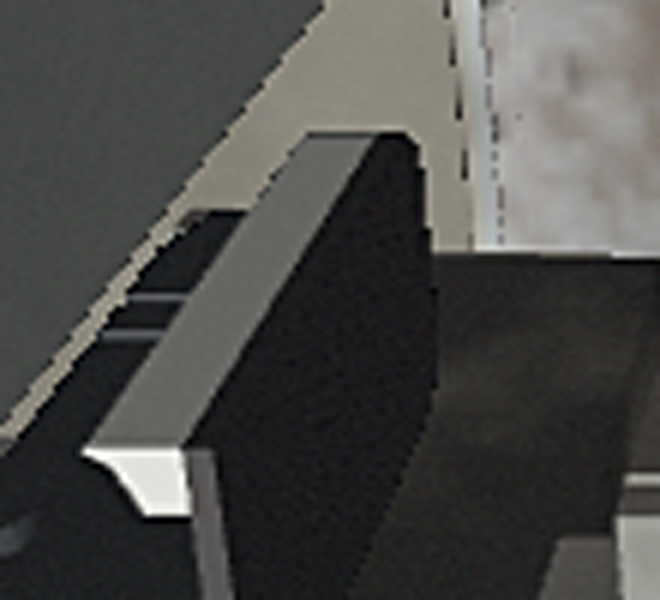

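Call:
step_arm(xyz=[[0.007,0.15,0.008],[0.007,0.3,0.008],[0.007,0.4,0.008],[0.007,0.455,0.008],[0.007,0.455,0.008],[0.007,0.455,0.008]], rotation=[[0,0,0],[0,0,0],[0,0,0],[0,0,0],[0,0,0],[0,0,0]])

```text
clock: 3.22
tcp_pos: [0.4144, 0.1844, 0.2744]
orientation: [-1.569, 0.0, -0.006]
contact_force: [-0.2, -0.6, -0.7]
grip_width: 0.0854
```

Call:
step_arm(xyz=[[0,0,0],[0,0,0],[0,0,0],[0,0,0],[0,0,0],[0,0,0],[0,0,0],[0,0,0]], rotation=[[0,0,0],[0,0,0],[0,0,0],[0,0,0],[0,0,0],[0,0,0],[0,0,0],[0,0,0]], grip=1, force=30)

```text
clock: 4.22
tcp_pos: [0.4147, 0.1845, 0.2752]
orientation: [-1.569, -0.0, -0.007]
contact_force: [-1.4, -0.9, 6.6]
grip_width: 0.042
```

```bash
python3 -c "
from h import *
go((.413,.185,.41)); save('wrist','w2')"
```

```text
clk 4.22 p [0.4147 0.1845 0.2752] F [-1.4 -0.9  6.6] w 0.042 rot [-0.001 -0.003  0.003]
(0.413, 0.185, 0.41) -> [-0.0036, -0.4494, 0.0025] dist 0.135
```

View pics/w2.png

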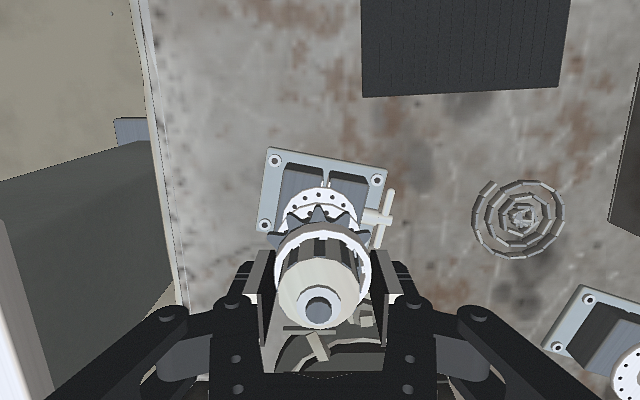

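Call:
step_arm(xyz=[[0,-0.02,0],[0,-0.05,0],[0,-0.1,0],[0,-0.15,0],[-0.002,-0.25,0],[-0.002,-0.35,0],[-0.002,-0.35,0]], rotation=[[0,0,0],[0,0,0],[0,0,0],[0,0,0],[0,-0.003,0],[0,-0.003,0.003],[0,-0.003,0.003]])

```text
clock: 5.15
tcp_pos: [0.4142, 0.1849, 0.383]
orientation: [-1.567, -0.004, -0.003]
contact_force: [0.1, -0.2, -0.6]
grip_width: 0.0421
```

```bash
python3 -c "
from h import *
go((.5,.37,.40)); save('wrist','w3')"
```

```text
clk 5.15 p [0.4142 0.1849 0.383 ] F [ 0.1 -0.2 -0.6] w 0.0421 rot [-0.002  0.     0.003]
(0.5, 0.37, 0.4) -> [0.2867, -0.0531, 0.6171] dist 0.205
```

View pics/w3.png

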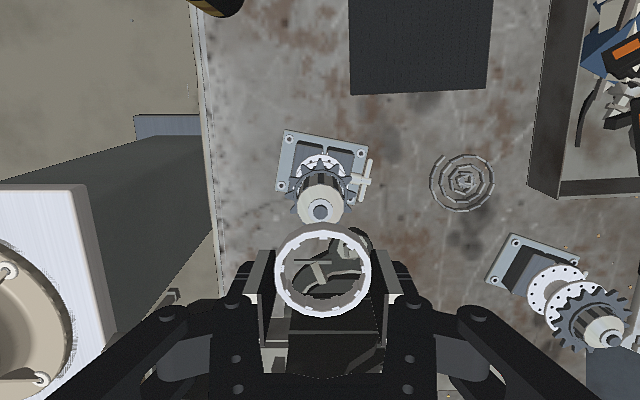

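Call:
step_arm(xyz=[[0.287,-0.05,0.634],[0.287,-0.05,0.634],[0.287,-0.05,0.634],[0.287,-0.05,0.634],[0.287,0.2,0.634],[0.287,0.4,0.634],[0.287,0.55,0.634],[0.287,0.62,0.634],[0.287,0.62,0.634]], rotation=[[0,0,0],[0,0,0],[0,0,0],[0,0,0],[0,0,0.003],[0,0,0.003],[0,0,0.003],[0,0,0.003],[0,0,0.003]])

```text
clock: 6.32
tcp_pos: [0.4999, 0.375, 0.1952]
orientation: [-1.57, 0.003, 0.004]
contact_force: [0.0, 0.6, 0.5]
grip_width: 0.0423
```

```bash
python3 -c "
from h import *
go((.5,.375,.179)); save('wrist','w4')"
```

```text
clk 6.33 p [0.4999 0.375  0.1952] F [0.  0.6 0.5] w 0.0423 rot [-0.001  0.    -0.003]
(0.5, 0.375, 0.179) -> [0.0006, 0.0538, -0.0001] dist 0.016
```

View pics/w4.png

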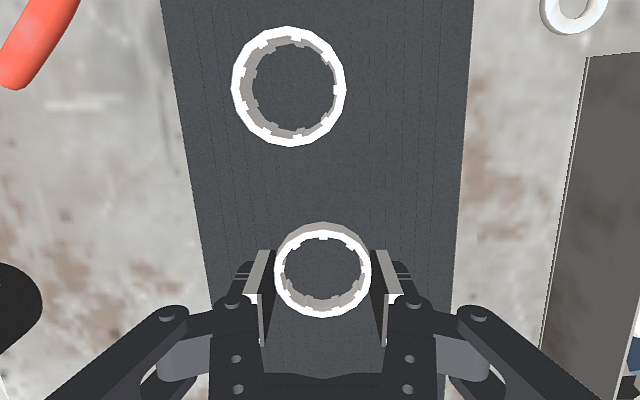

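Call:
step_arm(xyz=[[0,0.03,0],[0,0.05,0],[0,0.053,0],[0,0.053,0]], rotation=[[0,0,-0.003],[0,0,-0.003],[0,0,-0.003],[0,0,-0.003]])

```text
clock: 6.88
tcp_pos: [0.5005, 0.3757, 0.1814]
orientation: [-1.567, -0.003, -0.002]
contact_force: [0.3, -0.9, -0.3]
grip_width: 0.0421
```

Call:
step_arm(xyz=[[0,0,0],[0,0,0],[0,0,0],[0,0,0],[0,0,0]], rotation=[[0,0,0],[0,0,0],[0,0,0],[0,0,0],[0,0,0]], grip=0)

```text
clock: 7.5
tcp_pos: [0.5005, 0.3757, 0.1813]
orientation: [-1.567, -0.003, -0.002]
contact_force: [-0.2, 0.5, -0.7]
grip_width: 0.0852
```

Call:
step_arm(xyz=[[0,-0.2,0],[0,-0.4,0],[0,-0.6,0],[0,-0.7,0],[0,-0.7,0]], rotation=[[0,0,0],[0,0,0],[0,0,0],[0,0,0],[0,0,0]])

```text
clock: 8.12
tcp_pos: [0.5001, 0.3757, 0.3945]
orientation: [-1.564, -0.006, -0.006]
contact_force: [0.3, 0.2, -0.8]
grip_width: 0.0853
```

```bash
python3 -c "
from h import *
go((.4135,.185,.41)); save('wrist','w5')"
```

```text
clk 8.12 p [0.5001 0.3757 0.3945] F [ 0.3  0.2 -0.8] w 0.0853 rot [-0.004  0.     0.005]
(0.4135, 0.185, 0.41) -> [-0.2885, -0.0583, -0.6352] dist 0.21
```

View pics/w5.png

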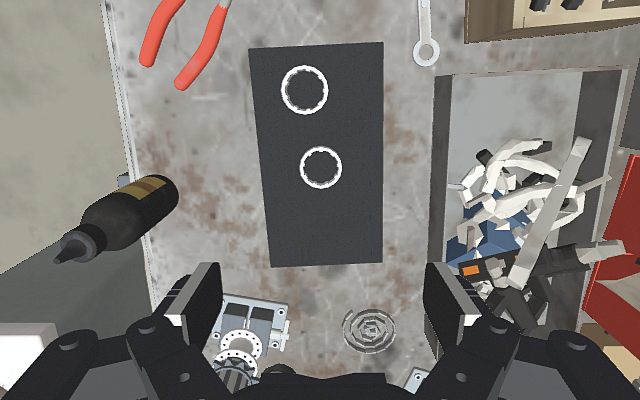

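Call:
step_arm(xyz=[[-0.2885,-0.06,-0.635],[-0.2885,-0.06,-0.635],[-0.2885,-0.06,-0.635],[-0.2885,-0.06,-0.635],[-0.2885,-0.06,-0.635],[-0.2885,-0.06,-0.635]], rotation=[[-0.004,0,0.005],[-0.004,0,0.005],[-0.004,0,0.005],[-0.004,0,0.005],[-0.004,0,0.005],[-0.004,0,0.005]])

```text
clock: 8.93
tcp_pos: [0.4135, 0.1851, 0.4085]
orientation: [-1.572, 0.002, 0.004]
contact_force: [-0.4, 1.2, 0.1]
grip_width: 0.085
```

```bash
python3 -c "
from h import *
print(ray('w5',320.5,168,.013))
go((.413,.185,.41)); save('wrist','w6'); crop('w6',265,120,385,210,6,'c6')"
```

```text
[0.49991741 0.37588634 0.013     ]
clk 8.93 p [0.4135 0.1851 0.4085] F [-0.4  1.2  0.1] w 0.085 rot [ 0.001  0.001 -0.002]
(0.413, 0.185, 0.41) -> [-0.0016, -0.0052, -0.0002] dist 0.002
```

View pics/c6.png

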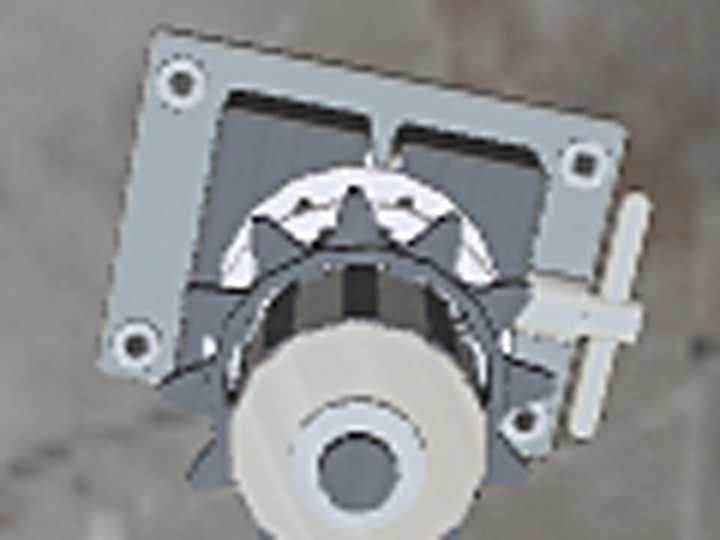

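```bash
python3 -c "
from h import *
print('tip',ray('w6',265+358/6,120+468/6,.136), 'spr', ray('w6',265+357/6,120+365/6,.097))
print(proj('w6',[[.4135+.0275*np.cos(a),.185+.0275*np.sin(a),.097] for a in (0,np.pi/2,np.pi)])*6-[265*6,120*6])
go((.413,.185,.2595))"
```

```text
tip [0.41301351 0.18543633 0.136     ] spr [0.4129657  0.18768361 0.097     ]
[[558.80969744 383.79863087]
 [361.24956444 187.33930158]
 [162.95647577 383.50670195]]
clk 8.97 p [0.4135 0.1854 0.4085] F [ 0.5 -0.  -0.9] w 0.0852 rot [ 0.001  0.001 -0.002]
(0.413, 0.185, 0.2595) -> [0.0001, 0.4967, -0.0008] dist 0.149
```

Call:
step_arm(xyz=[[-0.002,0.1,0],[-0.002,0.3,0],[-0.002,0.42,0],[-0.002,0.48,0],[-0.002,0.497,0],[-0.002,0.497,0],[-0.002,0.497,0]], rotation=[[0,0.1,0],[0,0.167,0],[0,0.167,0],[0,0.167,0],[0,0.167,0],[0,0.167,0],[0,0.167,0]])

```text
clock: 9.85
tcp_pos: [0.4128, 0.1858, 0.2602]
orientation: [-1.562, 0.206, -0.203]
contact_force: [-0.3, -0.0, 1.0]
grip_width: 0.0851
```

Call:
step_arm(xyz=[[0,0,0],[0,0,0],[0,0,0],[0,0,0],[0,0,0],[0,0,0]], rotation=[[0,0,0],[0,0,0],[0,0,0],[0,0,0],[0,0,0],[0,0,0]], grip=1, force=40)

```text
clock: 10.6
tcp_pos: [0.4131, 0.186, 0.2613]
orientation: [-1.562, 0.205, -0.204]
contact_force: [-2.1, -1.8, 10.5]
grip_width: 0.0519
```

```bash
python3 -c "
from h import *
go((.413,.185,.40)); save('wrist','w7')"
```

```text
clk 10.6 p [0.4131 0.186  0.2613] F [-2.1 -1.8 10.5] w 0.0519 rot [ 0.    -0.166 -0.   ]
(0.413, 0.185, 0.4) -> [0.0004, -0.4623, -0.0035] dist 0.139
```

View pics/w7.png

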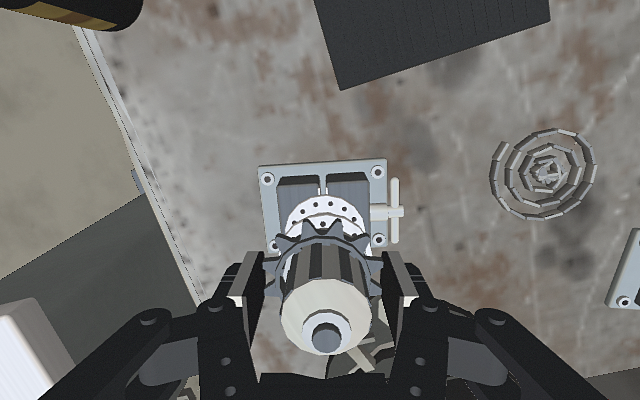

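Call:
step_arm(xyz=[[0,-0.02,0],[0,-0.05,0],[0,-0.1,0],[0,-0.15,0],[0,-0.25,0],[0,-0.4,0],[0,-0.4,0]], rotation=[[0,0,0],[0,0,0],[0,0,0],[0,0,0],[0,0,0],[0,0,0],[0,0,0]])

```text
clock: 11.52
tcp_pos: [0.414, 0.187, 0.3851]
orientation: [-1.558, 0.2, -0.209]
contact_force: [0.8, -0.1, -1.2]
grip_width: 0.0516
```

```bash
python3 -c "
from h import *
go((.5,.305,.38),(.5,.305,.18),(.5,.305,.1765)); save('wrist','w8')"
```

```text
clk 11.53 p [0.414  0.187  0.3851] F [ 0.8 -0.1 -1.2] w 0.0516 rot [-0.002 -0.166  0.004]
(0.5, 0.305, 0.38) -> [0.1755, 0.0195, 0.4541] dist 0.146
(0.5, 0.305, 0.18) -> [0.1719, 0.6862, 0.4518] dist 0.252
(0.5, 0.305, 0.1765) -> [0.1718, 0.6979, 0.4518] dist 0.255
```

View pics/w8.png

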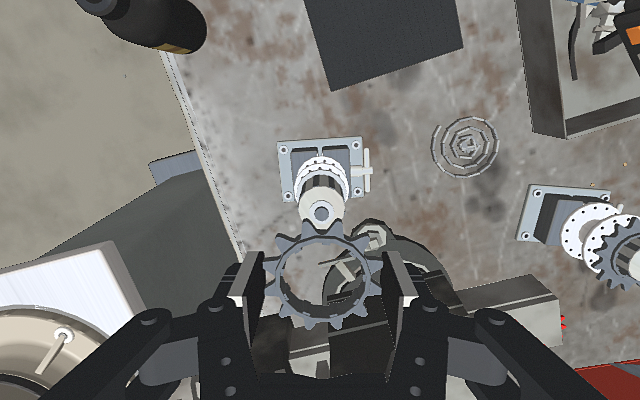

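Call:
step_arm(xyz=[[0.175,0.02,0.454],[0.175,0.02,0.454],[0.175,0.02,0.454],[0.172,0.25,0.452],[0.172,0.45,0.452],[0.172,0.6,0.452],[0.172,0.67,0.452],[0.172,0.69,0.452],[0.172,0.698,0.452],[0.172,0.698,0.452],[0.172,0.698,0.452]], rotation=[[-0.002,0,0.004],[-0.002,0,0.004],[-0.002,0,0.004],[-0.002,0,0.004],[-0.002,0,0.004],[-0.002,0,0.004],[-0.002,0,0.004],[-0.002,0,0.004],[-0.002,0,0.004],[-0.002,0,0.004],[-0.002,0,0.004]])

```text
clock: 12.95
tcp_pos: [0.4994, 0.3043, 0.1754]
orientation: [-1.561, 0.207, -0.204]
contact_force: [-0.7, -0.5, -0.7]
grip_width: 0.0515
```

```bash
python3 -c "
from h import *
go((.5,.305,.1765)); save('wrist','w9')"
```

```text
clk 12.95 p [0.4994 0.3043 0.1754] F [-0.7 -0.5 -0.7] w 0.0515 rot [ 0.    -0.166 -0.001]
(0.5, 0.305, 0.1765) -> [0.0013, -0.0036, 0.0027] dist 0.001
```

View pics/w9.png

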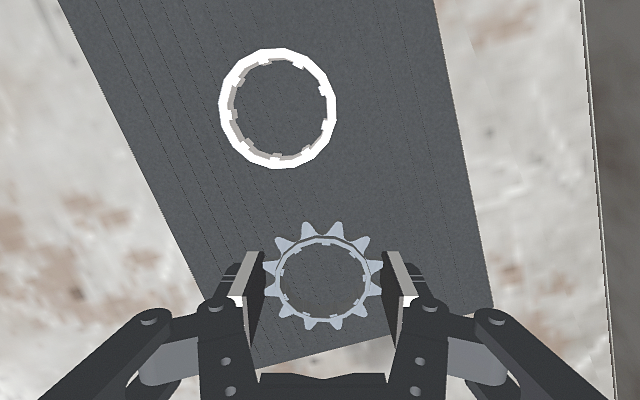

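Call:
step_arm(xyz=[[0,0,0],[0,0,0],[0,0,0],[0,0,0],[0,0,0]], rotation=[[0,0,0],[0,0,0],[0,0,0],[0,0,0],[0,0,0]], grip=0)

```text
clock: 13.62
tcp_pos: [0.4993, 0.3042, 0.1752]
orientation: [-1.562, 0.207, -0.203]
contact_force: [-0.3, 0.4, -0.3]
grip_width: 0.0853
```

Call:
step_arm(xyz=[[0,-0.2,0],[0,-0.4,0],[0,-0.6,0],[0,-0.75,0],[0,-0.75,0]], rotation=[[0,0,0],[0,0,0],[0,-0.1,0],[0,-0.166,0],[0,-0.166,0]])

```text
clock: 14.25
tcp_pos: [0.5004, 0.3052, 0.4042]
orientation: [-1.567, -0.003, -0.003]
contact_force: [0.4, -0.3, -1.3]
grip_width: 0.0855
```

```bash
python3 -c "
from h import *
go((.648,.07,.41)); save('wrist','w10')"
```

```text
clk 14.25 p [0.5004 0.3052 0.4042] F [ 0.4 -0.3 -1.3] w 0.0855 rot [-0.002 -0.     0.002]
(0.648, 0.07, 0.41) -> [0.4924, -0.0204, -0.7839] dist 0.278
```

View pics/w10.png

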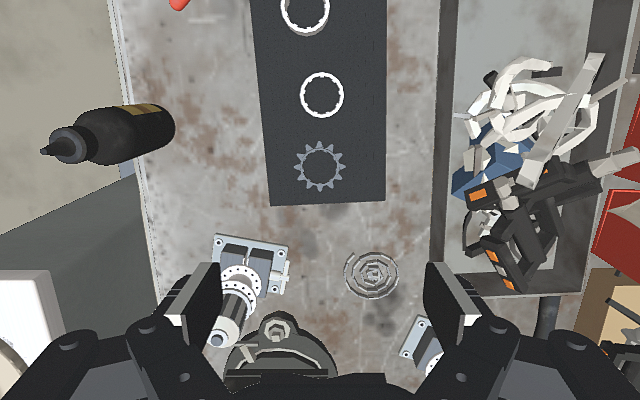

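Small sprocket (320,166) and short spacer (321,95) lie on the mat; the long hub is bare (217,338). Now to the short hub.

Call:
step_arm(xyz=[[0.492,-0.02,-0.784],[0.492,-0.02,-0.784],[0.492,-0.02,-0.784],[0.492,-0.02,-0.784],[0.492,-0.02,-0.784],[0.492,-0.02,-0.784],[0.492,-0.02,-0.784]], rotation=[[-0.002,0,0.002],[-0.002,0,0.002],[-0.002,0,0.002],[-0.002,0,0.002],[-0.002,0,0.002],[-0.002,0,0.002],[-0.002,0,0.002]])

```text
clock: 15.18
tcp_pos: [0.6464, 0.0703, 0.406]
orientation: [-1.572, 0.004, 0.004]
contact_force: [-0.3, -0.1, -0.1]
grip_width: 0.0852
```

```bash
python3 -c "
from h import *
go((.648,.07,.41)); save('wrist','w11'); crop('w11',265,110,385,200,6,'c7')"
```

```text
clk 15.18 p [0.6464 0.0703 0.406 ] F [-0.3 -0.1 -0.1] w 0.0852 rot [ 0.001 -0.    -0.003]
(0.648, 0.07, 0.41) -> [0.0052, -0.0132, -0.0011] dist 0.004
```

View pics/w11.png

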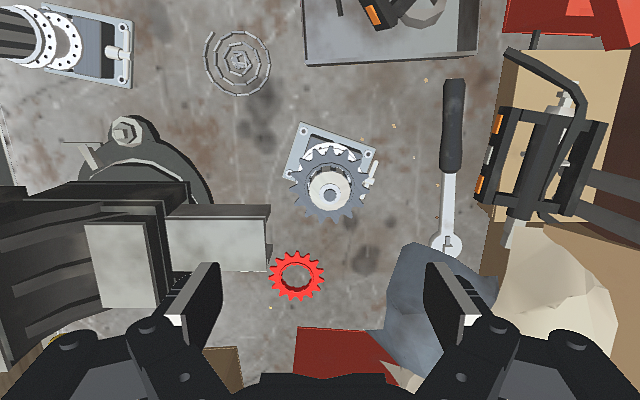

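View pics/c7.png

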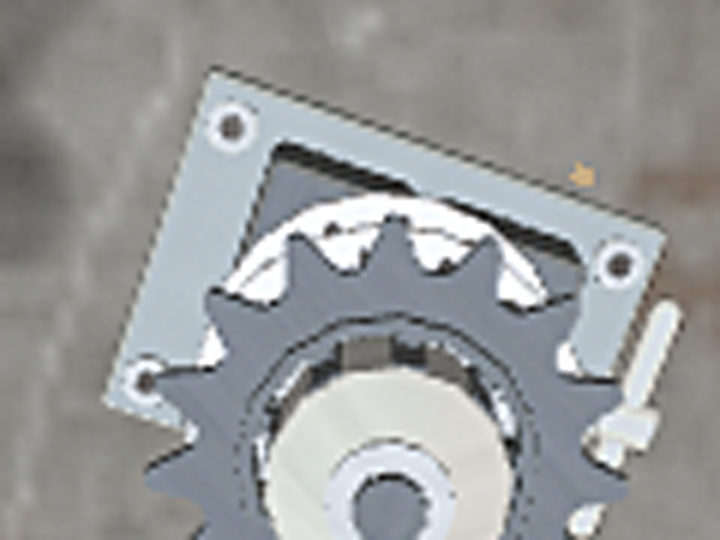

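```bash
python3 -c "
from h import *
print('tip',ray('w11',265+390/6,110+505/6,.122))
print('tailcorner',ray('w11',268,218,.12),ray('w11',268,218,.08))
P=[[.6478+.0335*np.cos(a),.0705+.0335*np.sin(a),.097] for a in np.radians([90,-6,186])]
print(proj('w11',P)*6-[265*6,110*6])
go((.6478,.0705,.264),(.6478,.0705,.2575))"
```

```text
tip [0.64958491 0.06997565 0.122     ]
tailcorner [0.60116227 0.04975163 0.12      ] [0.59424111 0.03406548 0.08      ]
[[375.05900737 204.16295466]
 [615.19880491 471.24725715]
 [133.48028133 471.1160247 ]]
clk 15.22 p [0.6463 0.0708 0.4066] F [-0.2 -0.  -0.5] w 0.0854 rot [ 0.001  0.001 -0.003]
(0.6478, 0.0705, 0.264) -> [0.007, 0.4752, -0.0005] dist 0.143
(0.6478, 0.0705, 0.2575) -> [0.0071, 0.4968, -0.0005] dist 0.149
```

```bash
python3 -c "
from h import *
crop('w11',160,190,290,290,6,'c8')
for z in (.08,.1,.12,.14): print(z,ray('side0',230+292/5,170+163/5,z),ray('w11',270,217,z),ray('top0',180+514/4,140+167/4,z))"
```

```text
0.08 [0.58733044 0.03355637 0.08      ] [0.59610179 0.0350378  0.08      ] [0.59108495 0.03268827 0.08      ]
0.1 [0.57053058 0.07531775 0.1       ] [0.59943614 0.04281491 0.1       ] [0.58547596 0.03255471 0.1       ]
0.12 [0.55373072 0.11707912 0.12      ] [0.60277049 0.05059202 0.12      ] [0.57986697 0.03242116 0.12      ]
0.14 [0.53693085 0.1588405  0.14      ] [0.60610484 0.05836913 0.14      ] [0.57425798 0.03228761 0.14      ]
```

View pics/c8.png

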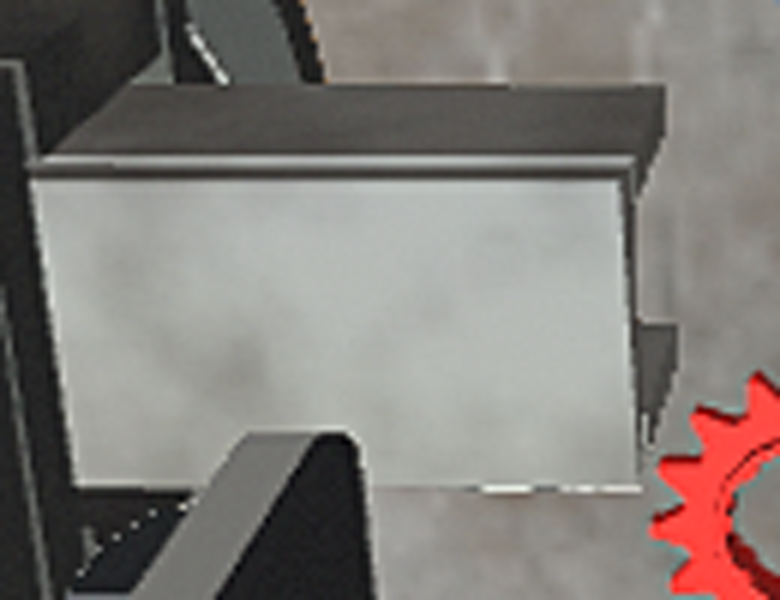

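Call:
step_arm(xyz=[[0.012,0.1,-0.005],[0.012,0.25,-0.005],[0.012,0.4,-0.005],[0.012,0.48,-0.005],[0.012,0.505,-0.005],[0.012,0.505,-0.005],[0.012,0.505,-0.005]], rotation=[[0,0.067,-0.003],[0,0.067,-0.003],[0,0.067,-0.003],[0,0.067,-0.003],[0,0.067,-0.003],[0,0.067,-0.003],[0,0.067,-0.003]])

```text
clock: 16.1
tcp_pos: [0.6497, 0.0697, 0.2565]
orientation: [-1.57, 0.08, -0.084]
contact_force: [-0.6, 0.2, 0.6]
grip_width: 0.0856
```

```bash
python3 -c "
from h import *
go((.65,.0693,.255)); save('wrist','w12')"
```

```text
clk 16.1 p [0.6497 0.0697 0.2565] F [-0.6  0.2  0.6] w 0.0856 rot [ 0.001 -0.066  0.002]
(0.65, 0.0693, 0.255) -> [0.0011, 0.0052, -0.0013] dist 0.002
```

View pics/w12.png

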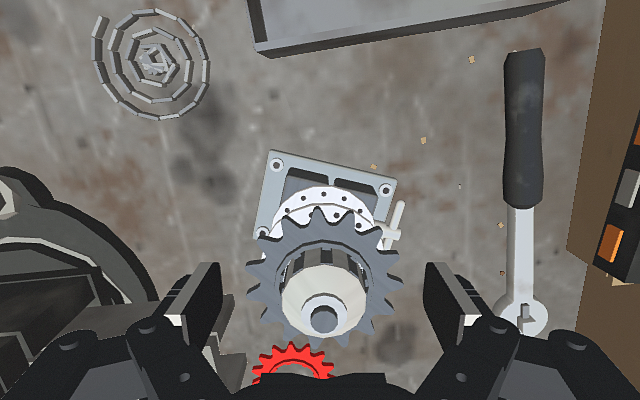

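Centred between the fingers, red one clear of them. Close.

Call:
step_arm(xyz=[[0.001,0.004,-0.001],[0.001,0.004,-0.001],[0.001,0.004,-0.001],[0.001,0.004,-0.001],[0.001,0.004,-0.001],[0.001,0.004,-0.001]], rotation=[[0.001,0,0.002],[0.001,0,0.002],[0.001,0,0.002],[0.001,0,0.002],[0.001,0,0.002],[0.001,0,0.002]], grip=1, force=40)

```text
clock: 16.9
tcp_pos: [0.6503, 0.0694, 0.2571]
orientation: [-1.569, 0.081, -0.083]
contact_force: [-2.8, -0.8, 8.4]
grip_width: 0.0642
```

```bash
python3 -c "
from h import *
go((.65,.0693,.395)); save('wrist','w13')"
```

```text
clk 16.9 p [0.6503 0.0694 0.2571] F [-2.8 -0.8  8.4] w 0.0642 rot [-0.    -0.066  0.001]
(0.65, 0.0693, 0.395) -> [-0.0005, -0.4597, 0.0] dist 0.138
```

View pics/w13.png

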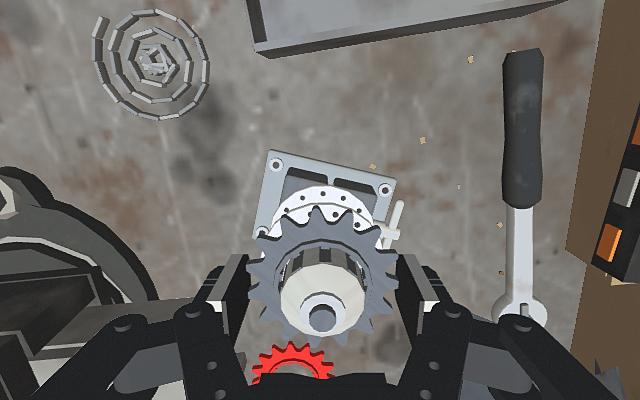

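Call:
step_arm(xyz=[[0,-0.02,0],[0,-0.05,0],[0,-0.1,0],[0,-0.15,0],[0,-0.3,0],[0,-0.46,0],[0,-0.46,0]], rotation=[[0,0,0],[0,0,0],[0,0,0],[0,0,0],[0,0,0],[0,0,0],[0,0,0]])

```text
clock: 17.82
tcp_pos: [0.6512, 0.0702, 0.4008]
orientation: [-1.567, 0.074, -0.09]
contact_force: [-0.1, 1.0, -1.2]
grip_width: 0.0641
```

```bash
python3 -c "
from h import *
go((.413,.1853,.395)); save('wrist','w14')"
```

```text
clk 17.82 p [0.6512 0.0702 0.4008] F [-0.1  1.  -1.2] w 0.0641 rot [-0.002 -0.066  0.006]
(0.413, 0.1853, 0.395) -> [-0.8297, 0.0122, 0.2988] dist 0.265
```

View pics/w14.png

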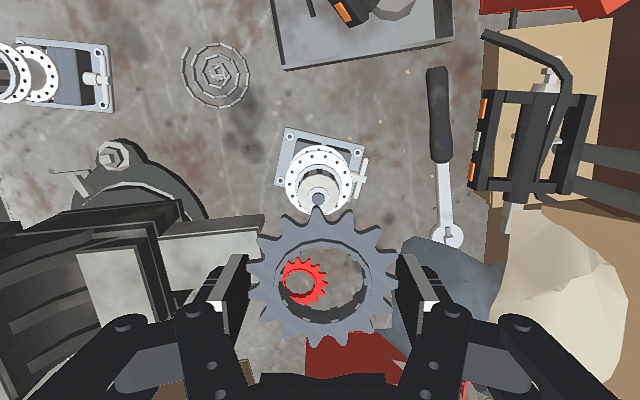

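Call:
step_arm(xyz=[[-0.2,0,0.07],[-0.4,0,0.15],[-0.6,0.01,0.21],[-0.75,0.01,0.27],[-0.83,0.012,0.299],[-0.83,0.012,0.299],[-0.83,0.012,0.299]], rotation=[[-0.002,0,0.006],[-0.002,-0.03,0.006],[-0.002,-0.066,0.006],[-0.002,-0.066,0.006],[-0.002,-0.066,0.006],[-0.002,-0.066,0.006],[-0.002,-0.066,0.006]])

```text
clock: 18.75
tcp_pos: [0.4133, 0.1841, 0.3931]
orientation: [-1.572, 0.004, 0.001]
contact_force: [-0.1, -0.0, -0.3]
grip_width: 0.0641
```

```bash
python3 -c "
from h import *
go((.413,.1853,.335)); save('wrist','w15');crop('w15',240,130,400,330,3,'c9')
print(proj('w15',[[.413,.1853,.136]]))"
```

```text
clk 18.75 p [0.4133 0.1841 0.3931] F [-0.1 -0.  -0.3] w 0.0641 rot [ 0.001 -0.001 -0.002]
(0.413, 0.1853, 0.335) -> [-0.0004, 0.1935, 0.0044] dist 0.058
[[324.83785415 203.74396466]]
```

View pics/c9.png

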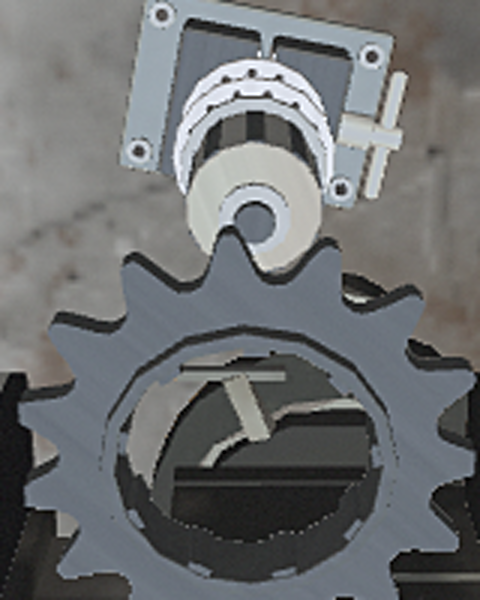

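Call:
step_arm(xyz=[[0.001,0.1,0.004],[0.001,0.2,0.004],[0.001,0.26,0.004],[0.001,0.29,0.004],[0.001,0.32,0.004],[0.001,0.34,0.004],[0.001,0.36,0.004],[0.001,0.36,0.004]], rotation=[[0.001,0,-0.002],[0.001,0,-0.002],[0.001,0,-0.002],[0.001,0,-0.002],[0.001,0,-0.002],[0.001,0,-0.002],[0.001,0,-0.002],[0.001,0,-0.002]])

```text
clock: 19.8
tcp_pos: [0.4133, 0.1851, 0.2848]
orientation: [-1.571, 0.003, -0.001]
contact_force: [-0.8, -0.1, -0.2]
grip_width: 0.0641
```

```bash
python3 -c "
from h import *
go((.4135,.1853,.258)); save('wrist','w16')"
```

```text
clk 19.8 p [0.4133 0.1851 0.2848] F [-0.8 -0.1 -0.2] w 0.0641 rot [-0.    -0.002 -0.   ]
(0.4135, 0.1853, 0.258) -> [0.0006, 0.0895, 0.0008] dist 0.027
```

View pics/w16.png

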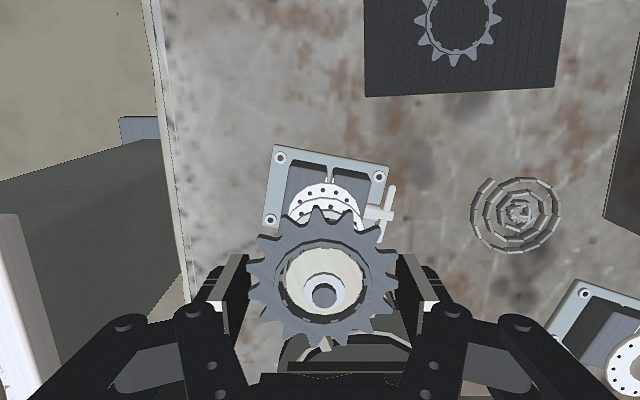

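Call:
step_arm(xyz=[[0,0.025,0],[0,0.05,0],[0,0.07,0],[0,0.083,0],[0,0.09,0],[0,0.09,0],[0,0.09,0]], rotation=[[0,0,0],[0,0,0],[0,0,0],[0,0,0],[0,0,0],[0,0,0],[0,0,0]])

```text
clock: 20.72
tcp_pos: [0.4135, 0.1852, 0.2582]
orientation: [-1.57, 0.002, -0.002]
contact_force: [0.1, 0.4, -0.7]
grip_width: 0.0637
```

```bash
python3 -c "
from h import *
go((.4135,.1853,.258)); save('wrist','w17')"
```

```text
clk 20.73 p [0.4135 0.1852 0.2582] F [ 0.1  0.4 -0.7] w 0.0637 rot [-0.    -0.002 -0.   ]
(0.4135, 0.1853, 0.258) -> [0.0, 0.0008, 0.0003] dist 0.0
```

View pics/w17.png

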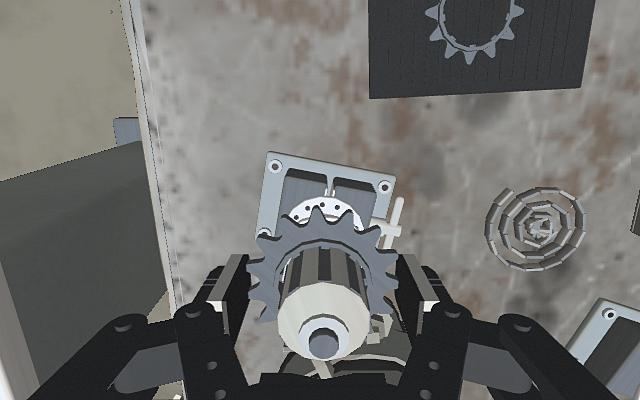

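Call:
step_arm(xyz=[[0,0.003,0],[0,0.006,0],[0,0.006,0]], rotation=[[0,0,0],[0,0,0],[0,0,0]])

```text
clock: 21.15
tcp_pos: [0.4136, 0.1853, 0.2571]
orientation: [-1.571, 0.002, -0.003]
contact_force: [-2.4, -1.8, 8.5]
grip_width: 0.0638
```

Call:
step_arm(xyz=[[0,0,0],[0,0,0],[0,0,0],[0,0,0]], rotation=[[0,0,0],[0,0,0],[0,0,0],[0,0,0]], grip=0)

```text
clock: 21.65
tcp_pos: [0.4135, 0.1853, 0.257]
orientation: [-1.571, 0.002, -0.002]
contact_force: [-0.0, -0.3, -0.1]
grip_width: 0.0854
```

Call:
step_arm(xyz=[[0,-0.1,0],[0,-0.3,0],[0,-0.5,0],[0,-0.5,0],[0,-0.5,0]], rotation=[[0,0,0],[0,0,0],[0,0,0],[0,0,0],[0,0,0]])

```text
clock: 22.28
tcp_pos: [0.4132, 0.1849, 0.4066]
orientation: [-1.572, 0.002, -0.003]
contact_force: [-0.5, -0.8, 0.3]
grip_width: 0.0854
```

```bash
python3 -c "
from h import *
go((.484,.451,.40)); save('wrist','w18'); save('side','s18'); crop('w18',260,120,400,220,5,'c10'); crop('side0',300,200,370,280,5,'c11a');crop('s18',290,195,380,285,6,'c11')"
```

```text
clk 22.27 p [0.4132 0.1849 0.4066] F [-0.5 -0.8  0.3] w 0.0854 rot [ 0.001 -0.002  0.   ]
(0.484, 0.451, 0.4) -> [0.2331, 0.0213, 0.8876] dist 0.275
```

View pics/c10.png

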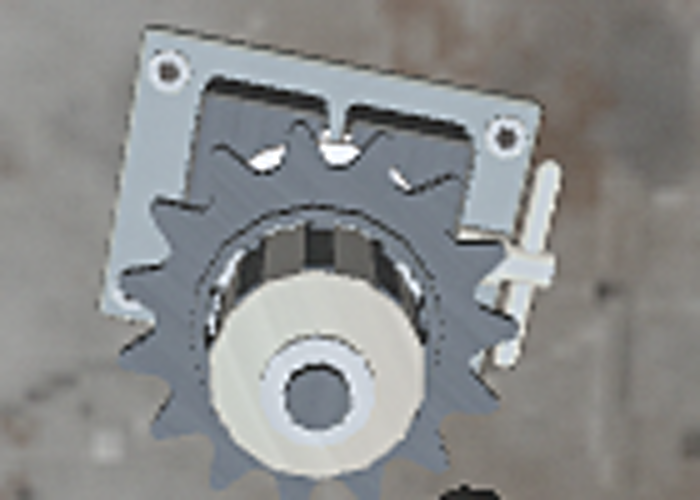

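View pics/c11.png

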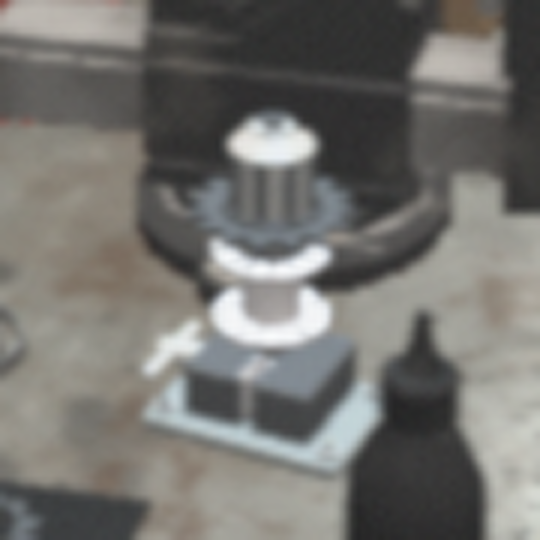

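Call:
step_arm(xyz=[[0.23,0.02,0.887],[0.23,0.02,0.887],[0.23,0.02,0.887],[0.23,0.02,0.887],[0.23,0.02,0.887],[0.23,0.02,0.887],[0.23,0.02,0.887]], rotation=[[0.001,-0.002,0],[0.001,-0.002,0],[0.001,-0.002,0],[0.001,-0.002,0],[0.001,-0.002,0],[0.001,-0.002,0],[0.001,-0.002,0]])

```text
clock: 23.25
tcp_pos: [0.4827, 0.4498, 0.3977]
orientation: [-1.573, 0.003, 0.003]
contact_force: [-0.8, -0.5, 0.0]
grip_width: 0.0855
```

```bash
python3 -c "
from h import *
print(ray('w5',304.5,90,.027))
go((.484,.451,.19)); save('wrist','w19'); crop('w19',260,110,400,210,5,'c12')
print((proj('w19',[[.484,.451,.027],[.506,.451,.027],[.462,.451,.027],[.484,.473,.027],[.484,.429,.027]])-[260,110])*5)"
```

```text
[0.48532033 0.45256023 0.027     ]
clk 23.25 p [0.4827 0.4498 0.3977] F [-0.8 -0.5  0. ] w 0.0855 rot [ 0.001  0.    -0.002]
(0.484, 0.451, 0.19) -> [0.007, 0.6923, 0.0054] dist 0.208
[[331.37207227 281.02845295]
 [442.10529858 281.01792468]
 [220.69405564 281.03897597]
 [331.64979691 170.53936289]
 [331.10507    387.25179148]]
```

View pics/c12.png

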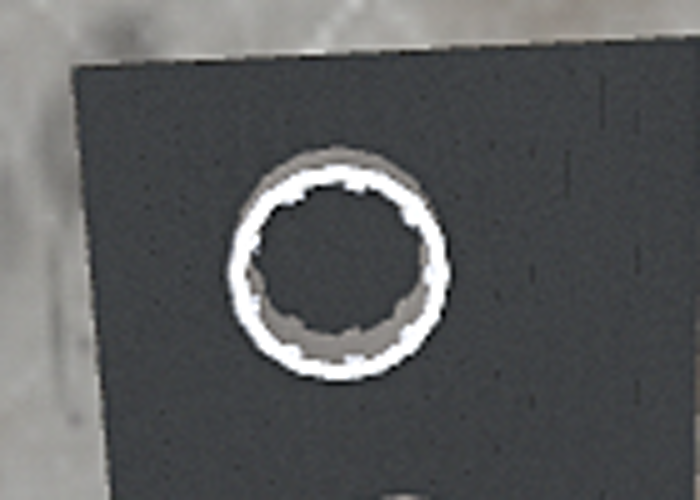

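Call:
step_arm(xyz=[[0.01,0.15,0.008],[0.01,0.35,0.008],[0.01,0.55,0.008],[0.01,0.68,0.008],[0.01,0.72,0.008],[0.01,0.735,0.008],[0.01,0.735,0.008],[0.01,0.735,0.008]], rotation=[[0.001,0,-0.002],[0.001,0,-0.002],[0.001,0,-0.002],[0.001,0,-0.002],[0.001,0,-0.002],[0.001,0,-0.002],[0.001,0,-0.002],[0.001,0,-0.002]])

```text
clock: 24.3
tcp_pos: [0.4857, 0.4519, 0.1795]
orientation: [-1.569, -0.001, -0.002]
contact_force: [0.1, 0.5, -0.5]
grip_width: 0.0853
```

Call:
step_arm(xyz=[[0,0,0],[0,0,0],[0,0,0],[0,0,0],[0,0,0],[0,0,0],[0,0,0]], rotation=[[0,0,0],[0,0,0],[0,0,0],[0,0,0],[0,0,0],[0,0,0],[0,0,0]], grip=1, force=35)

```text
clock: 25.18
tcp_pos: [0.4858, 0.4522, 0.1801]
orientation: [-1.569, -0.002, -0.003]
contact_force: [-1.8, -0.0, 5.9]
grip_width: 0.0428
```

```bash
python3 -c "
from h import *
go((.484,.451,.395)); save('wrist','w20')"
```

```text
clk 25.18 p [0.4858 0.4522 0.1801] F [-1.8 -0.   5.9] w 0.0428 rot [-0.001 -0.     0.002]
(0.484, 0.451, 0.395) -> [-0.004, -0.7162, -0.0024] dist 0.215
```

View pics/w20.png

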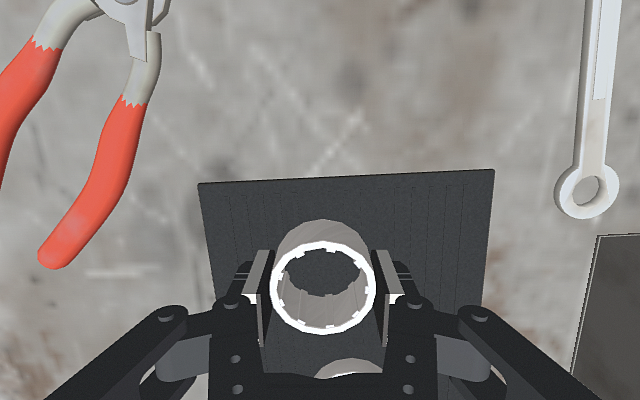

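Call:
step_arm(xyz=[[0,-0.03,0],[0,-0.1,0],[0,-0.25,0],[0,-0.45,0],[0,-0.65,0],[0,-0.73,0],[0,-0.73,0]], rotation=[[0,0,0.002],[0,0,0.002],[0,0,0.002],[0,0,0.002],[0,0,0.002],[0,0,0.002],[0,0,0.002]])

```text
clock: 26.1
tcp_pos: [0.485, 0.4523, 0.4029]
orientation: [-1.565, -0.002, -0.003]
contact_force: [-0.4, 0.9, -1.7]
grip_width: 0.0426
```

```bash
python3 -c "
from h import *
go((.4135,.1853,.395))"
```

```text
clk 26.1 p [0.485  0.4523 0.4029] F [-0.4  0.9 -1.7] w 0.0426 rot [-0.004 -0.     0.002]
(0.4135, 0.1853, 0.395) -> [-0.2379, 0.0201, -0.8903] dist 0.277
```

Call:
step_arm(xyz=[[-0.05,0.02,-0.2],[-0.1,0.02,-0.4],[-0.16,0.02,-0.6],[-0.21,0.02,-0.78],[-0.238,0.02,-0.89],[-0.238,0.02,-0.89],[-0.238,0.02,-0.89]], rotation=[[-0.004,0,0.002],[-0.004,0,0.002],[-0.004,0,0.002],[-0.004,0,0.002],[-0.004,0,0.002],[-0.004,0,0.002],[-0.004,0,0.002]])

```text
clock: 26.98
tcp_pos: [0.4134, 0.1858, 0.3949]
orientation: [-1.571, 0.0, -0.0]
contact_force: [-0.2, 0.5, -0.0]
grip_width: 0.0427
```

```bash
python3 -c "
from h import *
go((.4135,.1853,.30),(.4135,.1853,.278)); save('wrist','w21'); print(proj('w21',[[.413,.1853,.136]])); crop('w21',240,130,400,330,3,'c13')"
```

```text
clk 26.98 p [0.4134 0.1858 0.3949] F [-0.2  0.5 -0. ] w 0.0427 rot [-0. -0.  0.]
(0.4135, 0.1853, 0.3) -> [0.0002, 0.3162, -0.0018] dist 0.095
(0.4135, 0.1853, 0.278) -> [0.0002, 0.3896, -0.0018] dist 0.117
[[323.32241334 205.87196753]]
```

View pics/c13.png

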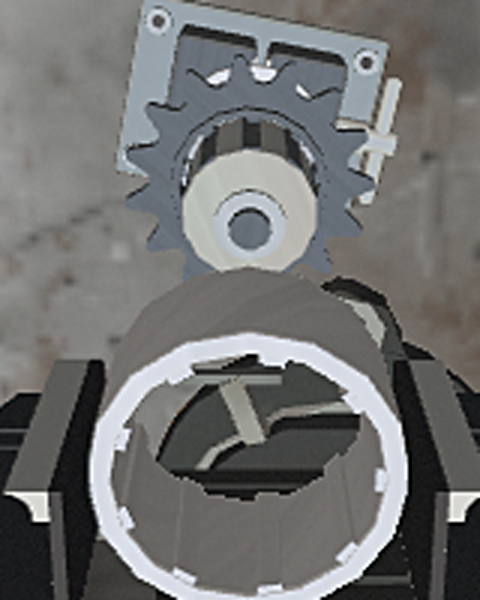

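Call:
step_arm(xyz=[[0,0.12,-0.002],[0,0.22,-0.002],[0,0.26,-0.002],[0,0.29,-0.002],[0,0.32,-0.002],[0,0.32,-0.002]], rotation=[[0,0,0],[0,0,0],[0,0,0],[0,0,0],[0,0,0],[0,0,0]])

```text
clock: 27.78
tcp_pos: [0.4135, 0.1859, 0.2989]
orientation: [-1.57, -0.001, 0.001]
contact_force: [0.1, -0.3, -0.4]
grip_width: 0.0428
```

```bash
python3 -c "
from h import *
go((.4135,.1853,.277)); save('wrist','w22')"
```

```text
clk 27.77 p [0.4135 0.1859 0.2989] F [ 0.1 -0.3 -0.4] w 0.0428 rot [-0.  0.  0.]
(0.4135, 0.1853, 0.277) -> [-0.0001, 0.0729, -0.002] dist 0.022
```

View pics/w22.png

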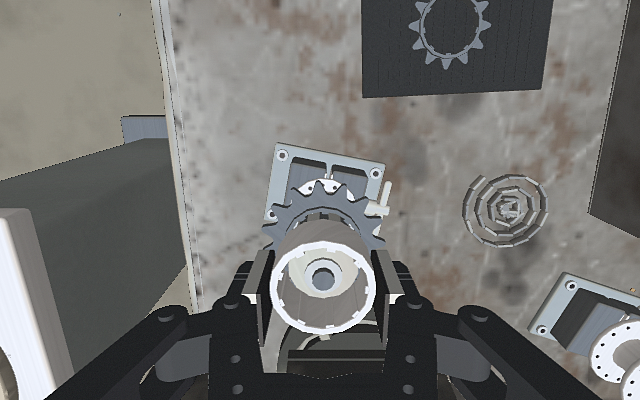

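On the body, no force. Down to the sprocket.

Call:
step_arm(xyz=[[0,0.03,-0.002],[0,0.055,-0.002],[0,0.068,-0.002],[0,0.074,-0.002],[0,0.076,-0.002],[0,0.076,-0.002]], rotation=[[0,0,0],[0,0,0],[0,0,0],[0,0,0],[0,0,0],[0,0,0]])

```text
clock: 28.58
tcp_pos: [0.4135, 0.1855, 0.277]
orientation: [-1.571, -0.001, 0.0]
contact_force: [-3.3, -1.8, 8.8]
grip_width: 0.0423
```

Contact at exactly the expected height (0.277). Release.

Call:
step_arm(xyz=[[0,0,0],[0,0,0],[0,0,0],[0,0,0],[0,0,0]], rotation=[[0,0,0],[0,0,0],[0,0,0],[0,0,0],[0,0,0]], grip=0)

```text
clock: 29.2
tcp_pos: [0.4135, 0.1855, 0.2769]
orientation: [-1.571, -0.001, 0.0]
contact_force: [0.8, 0.1, -0.8]
grip_width: 0.0855
```

Call:
step_arm(xyz=[[0,-0.1,0],[0,-0.25,0],[0,-0.43,0],[0,-0.43,0],[0,-0.43,0]], rotation=[[0,0,0],[0,0,0],[0,0,0],[0,0,0],[0,0,0]])

```text
clock: 29.82
tcp_pos: [0.4132, 0.1851, 0.4056]
orientation: [-1.572, -0.001, -0.0]
contact_force: [-1.3, 0.2, -0.1]
grip_width: 0.0854
```

```bash
python3 -c "
from h import *
go((.5,.305,.40)); save('wrist','w23'); save('side','s23'); crop('w23',260,120,400,220,5,'c14'); crop('s23',290,195,380,285,6,'c15')"
```

```text
clk 29.82 p [0.4132 0.1851 0.4056] F [-1.3  0.2 -0.1] w 0.0854 rot [0.001 0.    0.   ]
(0.5, 0.305, 0.4) -> [0.2893, 0.0184, 0.3995] dist 0.148
```

View pics/c14.png

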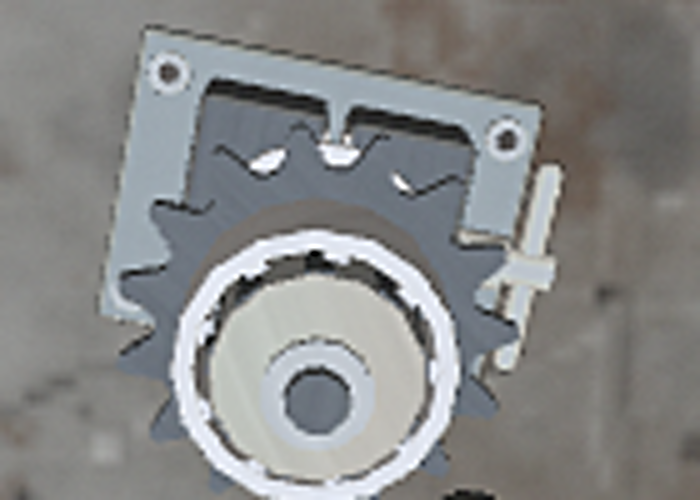

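View pics/c15.png

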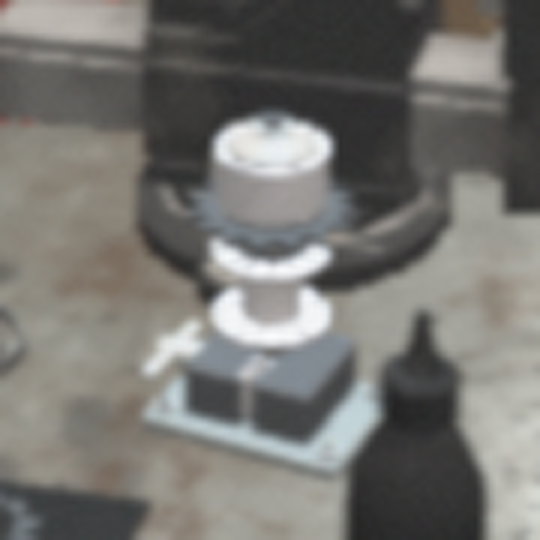

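Call:
step_arm(xyz=[[0.288,0.02,0.398],[0.288,0.02,0.398],[0.288,0.02,0.398],[0.288,0.1,0.398],[0.288,0.25,0.398],[0.288,0.25,0.398]], rotation=[[0,0.1,0],[0,0.167,0],[0,0.167,0],[0,0.167,0],[0,0.167,0],[0,0.167,0]])

```text
clock: 30.68
tcp_pos: [0.4979, 0.3032, 0.3251]
orientation: [-1.568, 0.212, -0.198]
contact_force: [0.2, 0.5, 0.0]
grip_width: 0.0855
```

```bash
python3 -c "
from h import *
go((.4994,.3043,.1735)); save('wrist','w24'); crop('w24',240,120,400,240,5,'c16')
A=np.radians(np.arange(0,360,30)-0)
print(((proj('w24',[[.4994,.3043,.010]])-[240,120])*5).round())
print(((proj('w24',[[.4994+.0275*np.cos(a),.3043+.0275*np.sin(a),.010] for a in np.radians([0,90,180,-90])])-[240,120])*5).round())"
```

```text
clk 30.68 p [0.4979 0.3032 0.3251] F [0.2 0.5 0. ] w 0.0855 rot [ 0.004 -0.166 -0.006]
(0.4994, 0.3043, 0.1735) -> [0.0078, 0.5052, 0.0088] dist 0.152
[[441. 292.]]
[[600. 251.]
 [398. 134.]
 [283. 332.]
 [481. 440.]]
```

View pics/c16.png

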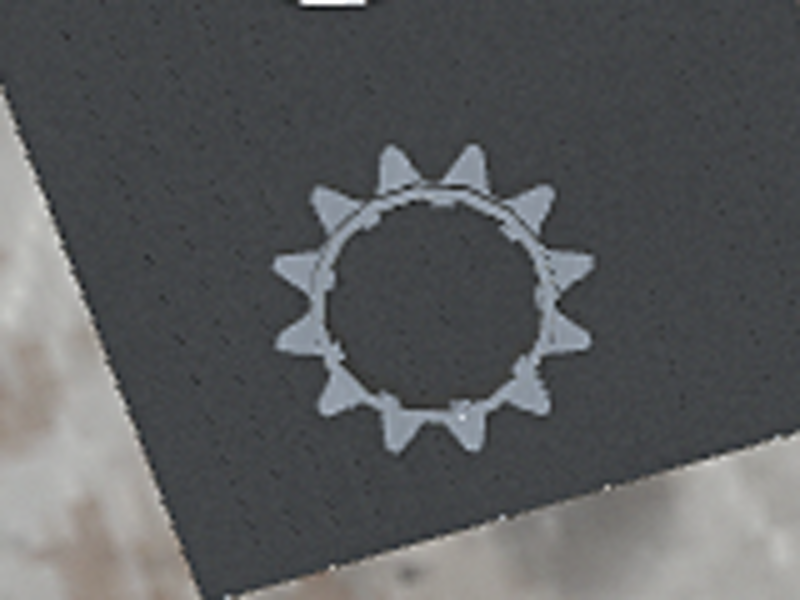

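Call:
step_arm(xyz=[[0.005,0.15,0.006],[0.005,0.3,0.006],[0.005,0.42,0.006],[0.005,0.48,0.006],[0.005,0.5,0.006],[0.005,0.503,0.006],[0.005,0.503,0.006]], rotation=[[0.004,0,-0.006],[0.004,0,-0.006],[0.004,0,-0.006],[0.004,0,-0.006],[0.004,0,-0.006],[0.004,0,-0.006],[0.004,0,-0.006]])

```text
clock: 31.6
tcp_pos: [0.5001, 0.3054, 0.178]
orientation: [-1.559, 0.2, -0.209]
contact_force: [1.0, 0.3, 0.6]
grip_width: 0.0855
```

```bash
python3 -c "
from h import *
go((.499,.3041,.1735)); save('wrist','w25')"
```

```text
clk 31.6 p [0.5001 0.3054 0.178 ] F [1.  0.3 0.6] w 0.0855 rot [-0.001 -0.166  0.004]
(0.499, 0.3041, 0.1735) -> [-0.0024, 0.015, -0.0051] dist 0.005
```

View pics/w25.png

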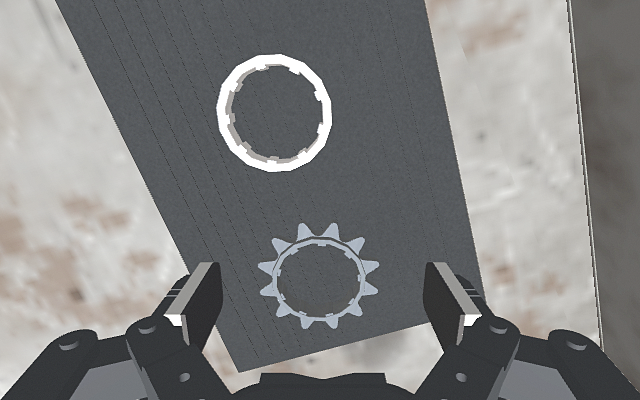

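Call:
step_arm(xyz=[[-0.002,0.01,-0.003],[-0.002,0.014,-0.003],[-0.002,0.014,-0.003]], rotation=[[-0.001,0,0.004],[-0.001,0,0.004],[-0.001,0,0.004]])

```text
clock: 32.02
tcp_pos: [0.4992, 0.3045, 0.1736]
orientation: [-1.56, 0.205, -0.204]
contact_force: [-0.3, -0.0, -0.3]
grip_width: 0.0853
```

Call:
step_arm(xyz=[[0,0,0],[0,0,0],[0,0,0],[0,0,0],[0,0,0],[0,0,0]], rotation=[[0,0,0],[0,0,0],[0,0,0],[0,0,0],[0,0,0],[0,0,0]], grip=1, force=40)

```text
clock: 32.78
tcp_pos: [0.4992, 0.3046, 0.1742]
orientation: [-1.56, 0.205, -0.205]
contact_force: [-1.8, -1.7, 6.9]
grip_width: 0.0518
```

Call:
step_arm(xyz=[[0,-0.03,0],[0,-0.1,0],[0,-0.25,0],[0,-0.45,0],[0,-0.65,0],[0,-0.75,0],[0,-0.75,0]], rotation=[[0,0,0],[0,0,0],[0,0,0],[0,0,0],[0,0,0],[0,0,0],[0,0,0]])

```text
clock: 33.65
tcp_pos: [0.4992, 0.3052, 0.4033]
orientation: [-1.556, 0.201, -0.208]
contact_force: [0.2, -1.0, -1.5]
grip_width: 0.0517
```

```bash
python3 -c "
from h import *
go((.6498,.0698,.40)); save('wrist','w26')"
```

```text
clk 33.65 p [0.4992 0.3052 0.4033] F [ 0.2 -1.  -1.5] w 0.0517 rot [-0.003 -0.166  0.003]
(0.6498, 0.0698, 0.4) -> [0.6874, 0.0106, -0.6287] dist 0.279
```

View pics/w26.png

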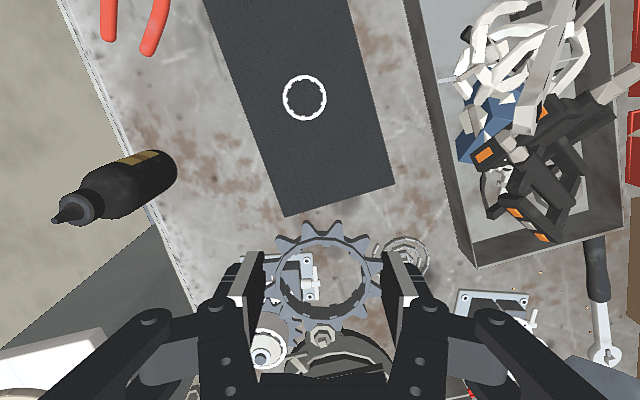

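Call:
step_arm(xyz=[[0.15,0.01,-0.14],[0.3,0.01,-0.28],[0.45,0.01,-0.42],[0.6,0.01,-0.55],[0.687,0.01,-0.629],[0.687,0.01,-0.629],[0.687,0.01,-0.629],[0.687,0.01,-0.629]], rotation=[[-0.003,0,0.003],[-0.003,-0.05,0.003],[-0.003,-0.1,0.003],[-0.003,-0.166,0.003],[-0.003,-0.166,0.003],[-0.003,-0.166,0.003],[-0.003,-0.166,0.003],[-0.003,-0.166,0.003]])

```text
clock: 34.7
tcp_pos: [0.6485, 0.0708, 0.3977]
orientation: [-1.572, 0.001, 0.005]
contact_force: [-1.1, 0.2, -0.6]
grip_width: 0.0517
```

```bash
python3 -c "
from h import *
go((.65,.0698,.30),(.65,.0698,.28)); save('wrist','w27'); print((proj('w27',[[.65,.0698,.122]])-[240,130])*3); crop('w27',240,130,400,330,3,'c17')"
```

```text
clk 34.7 p [0.6485 0.0708 0.3977] F [-1.1  0.2 -0.6] w 0.0517 rot [ 0.001  0.002 -0.002]
(0.65, 0.0698, 0.3) -> [0.006, 0.3256, -0.0027] dist 0.098
(0.65, 0.0698, 0.28) -> [0.0062, 0.3923, -0.0026] dist 0.118
[[261.74276361 204.87507298]]
```

View pics/c17.png

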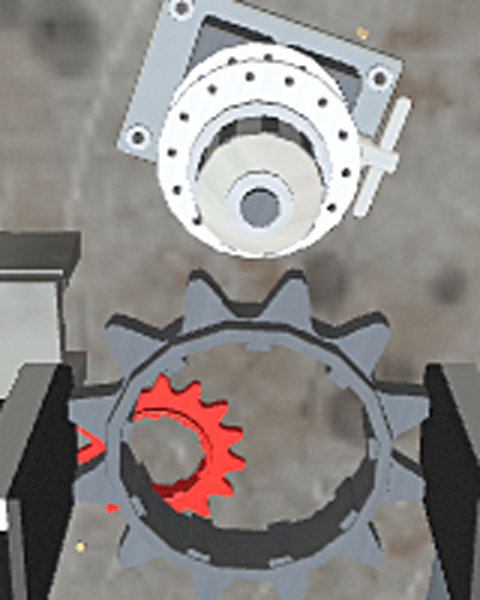

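Call:
step_arm(xyz=[[0.006,0.12,-0.003],[0.006,0.25,-0.003],[0.006,0.31,-0.003],[0.006,0.35,-0.003],[0.006,0.38,-0.003],[0.006,0.38,-0.003]], rotation=[[0.001,0,-0.002],[0.001,0,-0.002],[0.001,0,-0.002],[0.001,0,-0.002],[0.001,0,-0.002],[0.001,0,-0.002]])

```text
clock: 35.5
tcp_pos: [0.6502, 0.0696, 0.284]
orientation: [-1.571, -0.002, 0.002]
contact_force: [0.2, 0.7, -0.2]
grip_width: 0.0515
```

```bash
python3 -c "
from h import *
go((.6503,.0698,.261)); save('wrist','w28')"
```

```text
clk 35.5 p [0.6502 0.0696 0.284 ] F [ 0.2  0.7 -0.2] w 0.0515 rot [0.    0.002 0.   ]
(0.6503, 0.0698, 0.261) -> [0.0004, 0.0767, 0.0005] dist 0.023
```

View pics/w28.png

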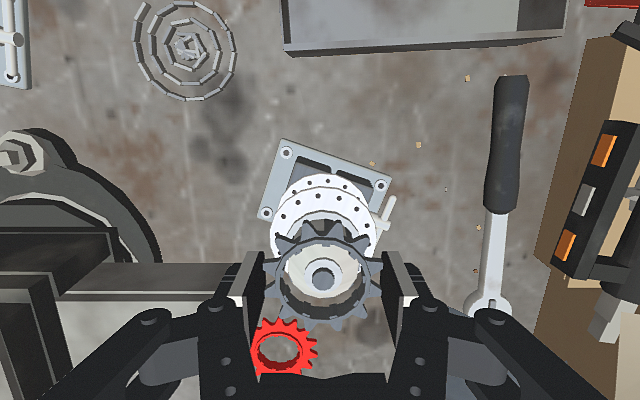

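Call:
step_arm(xyz=[[0,0.025,0],[0,0.05,0],[0,0.067,0],[0,0.076,0],[0,0.08,0],[0,0.08,0],[0,0.08,0]], rotation=[[0,0,0],[0,0,0],[0,0,0],[0,0,0],[0,0,0],[0,0,0],[0,0,0]])

```text
clock: 36.42
tcp_pos: [0.6502, 0.0698, 0.2613]
orientation: [-1.571, -0.002, 0.002]
contact_force: [-3.6, -0.2, 5.4]
grip_width: 0.0515
```

```bash
python3 -c "
from h import *
go((.6503,.0698,.261)); save('wrist','w29')"
```

```text
clk 36.42 p [0.6502 0.0698 0.2613] F [-3.6 -0.2  5.4] w 0.0515 rot [0.    0.002 0.   ]
(0.6503, 0.0698, 0.261) -> [0.0003, 0.0009, 0.0001] dist 0.0
```

View pics/w29.png

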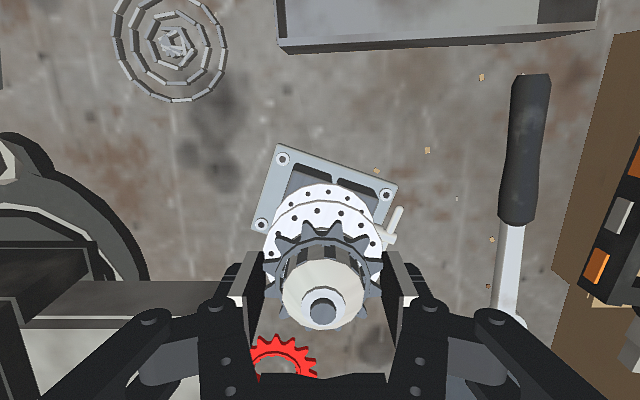

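Contact at the predicted 0.2612. Release, rise.

Call:
step_arm(xyz=[[0,0,0],[0,0,0],[0,0,0],[0,0,0],[0,0,0]], rotation=[[0,0,0],[0,0,0],[0,0,0],[0,0,0],[0,0,0]], grip=0)

```text
clock: 37.1
tcp_pos: [0.6502, 0.0698, 0.2612]
orientation: [-1.571, -0.002, 0.002]
contact_force: [0.2, 0.4, 0.1]
grip_width: 0.0855
```

Call:
step_arm(xyz=[[0,-0.1,0],[0,-0.28,0],[0,-0.47,0],[0,-0.47,0],[0,-0.47,0]], rotation=[[0,0,0],[0,0,0],[0,0,0],[0,0,0],[0,0,0]])

```text
clock: 37.72
tcp_pos: [0.6499, 0.0697, 0.4018]
orientation: [-1.572, -0.002, 0.002]
contact_force: [-0.9, 0.5, -0.4]
grip_width: 0.0854
```

```bash
python3 -c "
from h import *
go((.4995,.3758,.40)); save('wrist','w30'); crop('w30',260,110,400,210,5,'c18')"
```

```text
clk 37.73 p [0.6499 0.0697 0.4018] F [-0.9  0.5 -0.4] w 0.0854 rot [0.001 0.001 0.   ]
(0.4995, 0.3758, 0.4) -> [-0.4991, 0.0048, 1.0216] dist 0.341
```

View pics/c18.png

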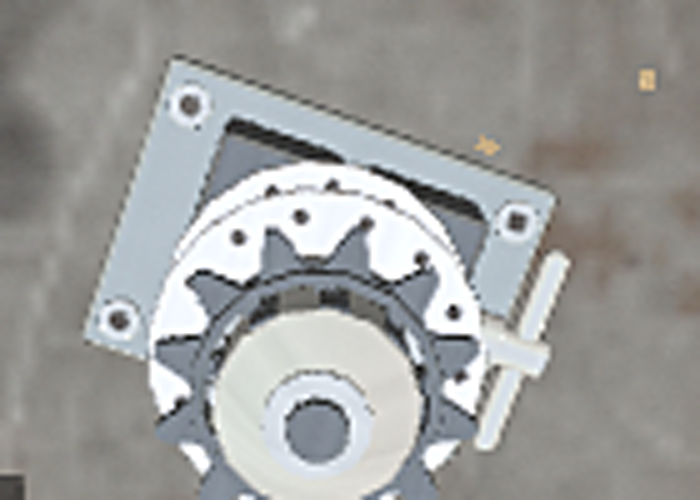

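Seated. Now the short spacer on the mat.

Call:
step_arm(xyz=[[-0.1,0,0.2],[-0.2,0,0.4],[-0.3,0,0.6],[-0.4,0,0.8],[-0.499,0.005,0.99],[-0.499,0.005,0.99],[-0.499,0.005,0.99],[-0.499,0.005,0.99]], rotation=[[0.001,0.001,0],[0.001,0.001,0],[0.001,0.001,0],[0.001,0.001,0],[0.001,0.001,0],[0.001,0.001,0],[0.001,0.001,0],[0.001,0.001,0]])

```text
clock: 38.78
tcp_pos: [0.501, 0.364, 0.3982]
orientation: [-1.573, 0.003, -0.0]
contact_force: [0.1, -0.2, -1.0]
grip_width: 0.0853
```

```bash
python3 -c "
from h import *
go((.4999,.3758,.176)); save('wrist','w31'); crop('w31',260,100,400,200,5,'c19')
print((proj('w31',[[.4999,.3758,.013]]+[[.4999+.022*np.cos(a),.3758+.022*np.sin(a),.013] for a in np.radians([0,90,180,-90])])-[260,100])*5)"
```

```text
clk 38.77 p [0.501  0.364  0.3982] F [ 0.1 -0.2 -1. ] w 0.0853 rot [ 0.001 -0.001 -0.001]
(0.4999, 0.3758, 0.176) -> [-0.0023, 0.7404, 0.0407] dist 0.222
[[315.84790544 264.67006653]
 [423.32308604 264.33411034]
 [315.53102852 156.19272813]
 [208.41442059 265.00589239]
 [316.15290147 369.08018825]]
```

View pics/c19.png

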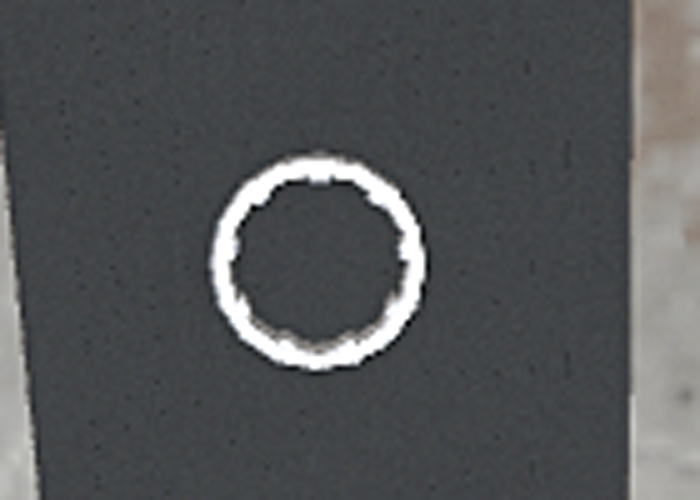

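Call:
step_arm(xyz=[[-0.002,0.1,0.03],[-0.002,0.3,0.039],[-0.002,0.5,0.039],[-0.002,0.65,0.039],[-0.002,0.71,0.039],[-0.002,0.735,0.039],[-0.002,0.742,0.039],[-0.002,0.742,0.039]], rotation=[[0.001,-0.001,-0.001],[0.001,-0.001,-0.001],[0.001,-0.001,-0.001],[0.001,-0.001,-0.001],[0.001,-0.001,-0.001],[0.001,-0.001,-0.001],[0.001,-0.001,-0.001],[0.001,-0.001,-0.001]])

```text
clock: 39.83
tcp_pos: [0.5007, 0.3756, 0.1773]
orientation: [-1.569, -0.0, -0.003]
contact_force: [-0.0, -0.2, 1.0]
grip_width: 0.0853
```

```bash
python3 -c "
from h import *
go((.5005,.3758,.176))"
```

```text
clk 39.83 p [0.5007 0.3756 0.1773] F [-0.  -0.2  1. ] w 0.0853 rot [-0.001 -0.001  0.001]
(0.5005, 0.3758, 0.176) -> [-0.0008, 0.0043, 0.0007] dist 0.001
```

Call:
step_arm(xyz=[[0,0.003,0],[0,0.003,0],[0,0.003,0],[0,0.003,0],[0,0.003,0],[0,0.003,0],[0,0.003,0]], rotation=[[-0.001,-0.001,0.001],[-0.001,-0.001,0.001],[-0.001,-0.001,0.001],[-0.001,-0.001,0.001],[-0.001,-0.001,0.001],[-0.001,-0.001,0.001],[-0.001,-0.001,0.001]], grip=1, force=30)

```text
clock: 40.7
tcp_pos: [0.5009, 0.3758, 0.1771]
orientation: [-1.571, -0.001, -0.001]
contact_force: [-0.7, -0.7, 6.5]
grip_width: 0.0423
```

Call:
step_arm(xyz=[[0,-0.03,0],[0,-0.1,0],[0,-0.25,0],[0,-0.45,0],[0,-0.65,0],[0,-0.75,0],[0,-0.75,0]], rotation=[[0,0,0],[0,0,0],[0,0,0],[0,0,0],[0,0,0],[0,0,0],[0,0,0]])

```text
clock: 41.58
tcp_pos: [0.5005, 0.3766, 0.4064]
orientation: [-1.567, -0.005, -0.005]
contact_force: [-0.5, -1.1, -0.3]
grip_width: 0.0423
```

```bash
python3 -c "
from h import *
go((.6503,.0698,.40)); save('wrist','w32')"
```

```text
clk 41.58 p [0.5005 0.3766 0.4064] F [-0.5 -1.1 -0.3] w 0.0423 rot [-0.002  0.     0.004]
(0.6503, 0.0698, 0.4) -> [0.4991, 0.0205, -1.0229] dist 0.342
```

View pics/w32.png

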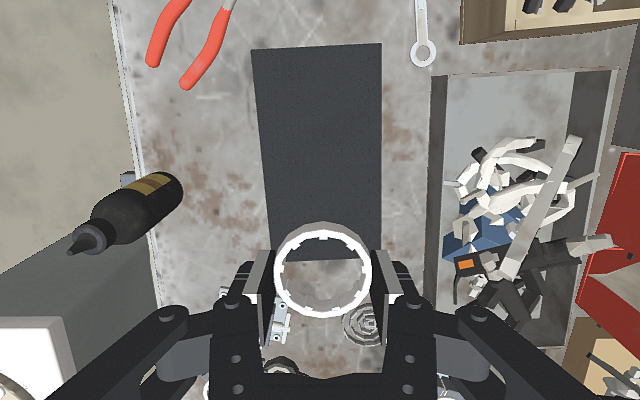

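Held; offset underside 0.1741, so the final TCP height should be 0.2741.

Call:
step_arm(xyz=[[0.1,0,-0.2],[0.2,0,-0.4],[0.3,0,-0.6],[0.4,0,-0.8],[0.499,0.02,-1.0],[0.499,0.02,-1.0],[0.499,0.02,-1.0],[0.499,0.02,-1.0]], rotation=[[-0.002,0,0.004],[-0.002,0,0.004],[-0.002,0,0.004],[-0.002,0,0.004],[-0.002,0,0.004],[-0.002,0,0.004],[-0.002,0,0.004],[-0.002,0,0.004]])

```text
clock: 42.62
tcp_pos: [0.6491, 0.0783, 0.3979]
orientation: [-1.571, 0.001, 0.006]
contact_force: [-1.0, 0.6, -1.1]
grip_width: 0.0423
```

```bash
python3 -c "
from h import *
go((.6503,.0698,.30),(.6503,.0698,.285)); save('wrist','w33'); print((proj('w33',[[.6497,.0698,.122]])-[240,130])*3); crop('w33',240,130,400,330,3,'c20')"
```

```text
clk 42.62 p [0.6491 0.0783 0.3979] F [-1.   0.6 -1.1] w 0.0423 rot [ 0.     0.002 -0.003]
(0.6503, 0.0698, 0.3) -> [0.0052, 0.3262, -0.0281] dist 0.098
(0.6503, 0.0698, 0.285) -> [0.0054, 0.3762, -0.028] dist 0.113
[[258.61310002 234.54712037]]
```

View pics/c20.png

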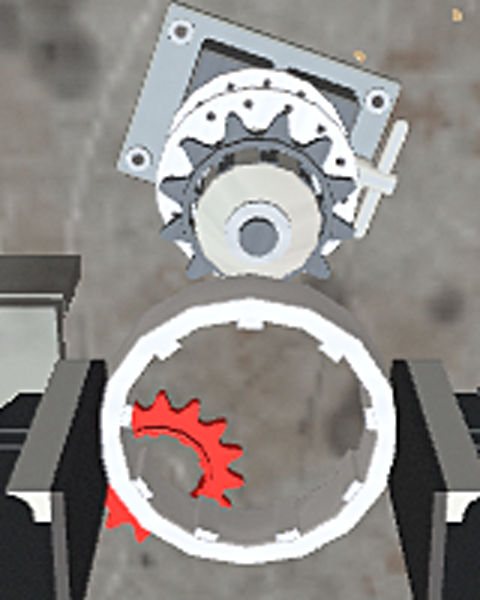

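Call:
step_arm(xyz=[[0.005,0.05,-0.028],[0.005,0.15,-0.028],[0.005,0.26,-0.028],[0.005,0.31,-0.028],[0.005,0.35,-0.028],[0.005,0.37,-0.028],[0.005,0.37,-0.028]], rotation=[[0,0,-0.003],[0,0,-0.003],[0,0,-0.003],[0,0,-0.003],[0,0,-0.003],[0,0,-0.003],[0,0,-0.003]])

```text
clock: 43.55
tcp_pos: [0.6503, 0.0703, 0.2874]
orientation: [-1.571, -0.004, 0.002]
contact_force: [-0.1, 0.2, -0.0]
grip_width: 0.0422
```

```bash
python3 -c "
from h import *
go((.6503,.0698,.2737)); save('wrist','w34')"
```

```text
clk 43.55 p [0.6503 0.0703 0.2874] F [-0.1  0.2 -0. ] w 0.0422 rot [0.    0.002 0.001]
(0.6503, 0.0698, 0.2737) -> [-0.0002, 0.0458, -0.0016] dist 0.014
```

View pics/w34.png

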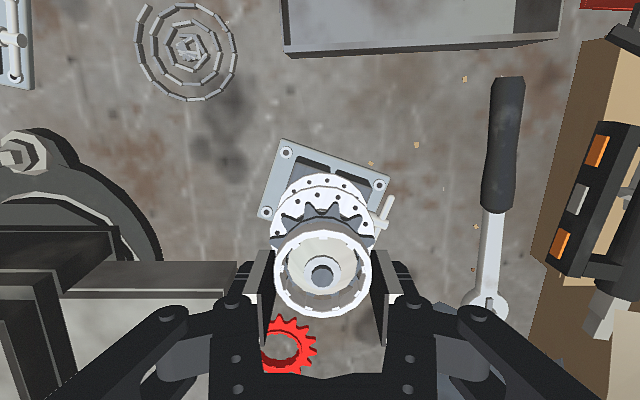

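Call:
step_arm(xyz=[[0,0.02,-0.001],[0,0.035,-0.001],[0,0.043,-0.001],[0,0.048,-0.001],[0,0.048,-0.001]], rotation=[[0,0,0],[0,0,0],[0,0,0],[0,0,0],[0,0,0]])

```text
clock: 44.22
tcp_pos: [0.6504, 0.0701, 0.2741]
orientation: [-1.572, -0.005, 0.001]
contact_force: [-2.4, -1.4, 5.6]
grip_width: 0.0423
```

Contact at the predicted height. Release and rise.

Call:
step_arm(xyz=[[0,0,0],[0,0,0],[0,0,0],[0,0,0],[0,0,0]], rotation=[[0,0,0],[0,0,0],[0,0,0],[0,0,0],[0,0,0]], grip=0)

```text
clock: 44.85
tcp_pos: [0.6504, 0.07, 0.274]
orientation: [-1.572, -0.005, 0.001]
contact_force: [-0.3, 0.2, -0.2]
grip_width: 0.0852
```

Call:
step_arm(xyz=[[0,-0.1,0],[0,-0.25,0],[0,-0.43,0],[0,-0.43,0],[0,-0.43,0]], rotation=[[0,0,0],[0,0,0],[0,0,0],[0,0,0],[0,0,0]])

```text
clock: 45.48
tcp_pos: [0.65, 0.07, 0.4027]
orientation: [-1.572, -0.004, 0.001]
contact_force: [0.5, -1.0, -0.2]
grip_width: 0.0859
```

```bash
python3 -c "
from h import *
go(); save('wrist','w35'); save('side','s35'); save('top','t35'); crop('w35',260,110,400,230,5,'c21'); crop('s35',230,170,390,290,5,'c22')"
```

```text
clk 45.48 p [0.65   0.07   0.4027] F [ 0.5 -1.  -0.2] w 0.0859 rot [0.001 0.002 0.001]
```

View pics/c21.png

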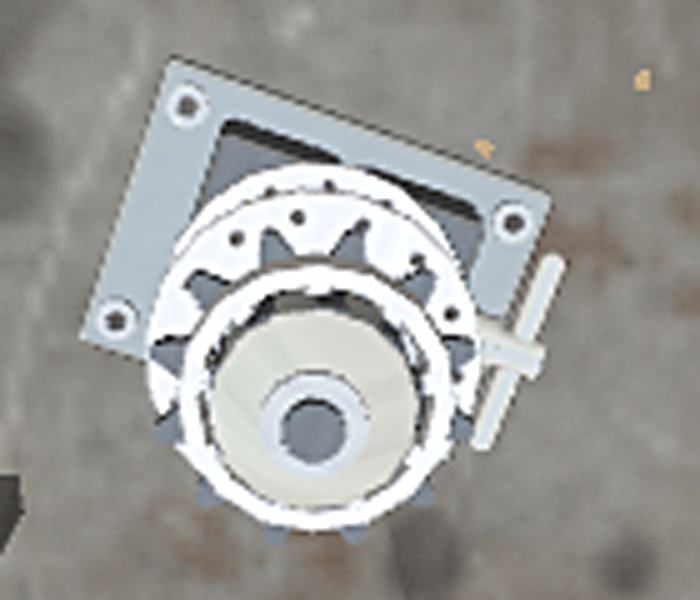

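View pics/c22.png

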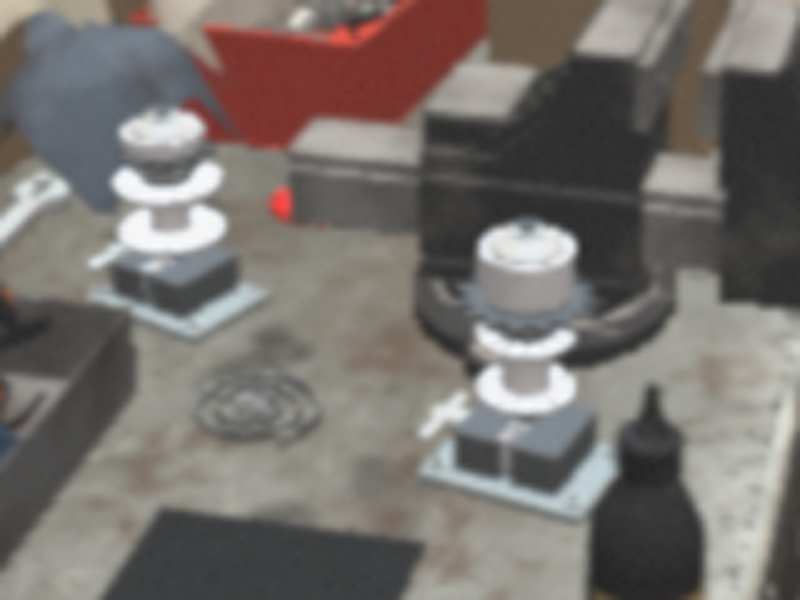

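View pics/t35.png

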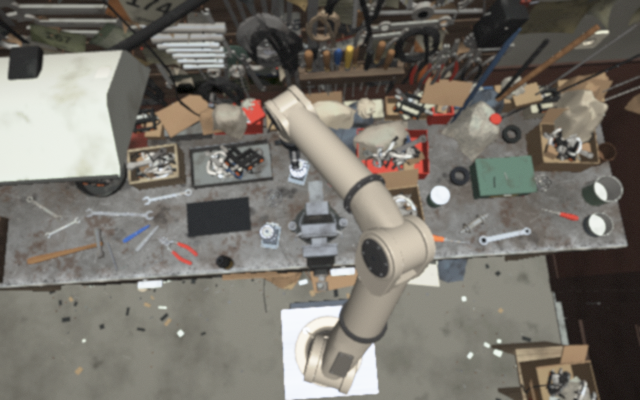

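Both stacks are seated and level. The jar (440,196), chain, oil bottle and red sprocket have not moved, the mat is bare, and the gripper is 13 cm clear. Handing in.

```bash
python3 -c "
from h import *
print(r.hand_in())"
```

```text
the job is handed in; nothing more can be done
None
```

The sprockets are swapped and the job is handed in, at about 45 s on the robot's clock. The hand-in gave no verdict.

- **Long-bodied hub:** the large sprocket is down on the shoulder with the tall spacer on top of it.
- **Short-bodied hub:** the small sprocket is down on the shoulder with the short spacer on top of it. Both of these parts were laid on the mat on the way.

**Seating:** each part met its seat within about 0.1 mm of the height I worked out beforehand, with 5–9 N of contact force. The last wrist view of the short hub and the side view of both hubs show the stacks level and concentric.

**Surroundings:** the jar, chain, oil bottle and red sprocket look to be where they started, and the mat is empty. The gripper was open and about 13 cm clear of everything when I handed in.

No check failed. The only disagreement was about 2 mm between the first camera estimates of the hub positions and the close-up wrist views; I used the close-up values.

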